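Press the dowels home and hang the loaded carrier on the balancer

TASK

Press the dowels at both ends of every mounting block home, flush with the block, by pushing first one end and then, after turning the block round, the other end against the steel bench stop - never pushing a dowel with the gripper - and lay each finished block in the carrier tray. When all are in, hang the carrier by its handle bar in both notches of the spring-balanced swing arm: keep hold of it until the arm has sunk under the weight and come to rest, and only then let go. Leave the bottle, the can and the spanner alone.

Things in the scene. Friction and masses are not known exactly. Their poses are not given: they have to be found in the camera images.
- b1_mid (a point): centre of a loose cast-alloy mounting block, 76 mm long (its x) x 30 mm wide (y) x 36 mm high (z), 0.17 kg, at first flat on the bench on the robot's left, pointing roughly away from the robot. Two or three such blocks, all alike (None if absent). A steel dowel, 10 mm diameter, stands out of the middle of each end face along x.
- b1_dowel_a (a joint): dowel in the +x end of block b1: how far it is pressed in, in m. At 0 it stands 10 mm proud of the end face, at 0.010 its tip is flush (home). Starts 7 to 10 mm proud; slides stiffly (about 8 N) and stays where it is left.
- b1_dowel_b (a joint): dowel in the -x end of block b1: how far it is pressed in, in m. At 0 it stands 10 mm proud of the end face, at 0.010 its tip is flush (home). Starts 7 to 10 mm proud; slides stiffly (about 8 N) and stays where it is left.
- b2_mid (a point): centre of a loose cast-alloy mounting block, 76 mm long (its x) x 30 mm wide (y) x 36 mm high (z), 0.17 kg, at first flat on the bench on the robot's left, pointing roughly away from the robot. Two or three such blocks, all alike (None if absent). A steel dowel, 10 mm diameter, stands out of the middle of each end face along x.
- b2_dowel_a (a joint): dowel in the +x end of block b2: how far it is pressed in, in m. At 0 it stands 10 mm proud of the end face, at 0.010 its tip is flush (home). Starts 7 to 10 mm proud; slides stiffly (about 8 N) and stays where it is left.
- b2_dowel_b (a joint): dowel in the -x end of block b2: how far it is pressed in, in m. At 0 it stands 10 mm proud of the end face, at 0.010 its tip is flush (home). Starts 7 to 10 mm proud; slides stiffly (about 8 N) and stays where it is left.
- b3_mid (a point): centre of a loose cast-alloy mounting block, 76 mm long (its x) x 30 mm wide (y) x 36 mm high (z), 0.17 kg, at first flat on the bench on the robot's left, pointing roughly away from the robot. Two or three such blocks, all alike (None if absent). A steel dowel, 10 mm diameter, stands out of the middle of each end face along x.
- b3_dowel_a (a joint): dowel in the +x end of block b3: how far it is pressed in, in m. At 0 it stands 10 mm proud of the end face, at 0.010 its tip is flush (home). Starts 7 to 10 mm proud; slides stiffly (about 8 N) and stays where it is left.
- b3_dowel_b (a joint): dowel in the -x end of block b3: how far it is pressed in, in m. At 0 it stands 10 mm proud of the end face, at 0.010 its tip is flush (home). Starts 7 to 10 mm proud; slides stiffly (about 8 N) and stays where it is left.
- stop_face (a point): bench stop on the robot's left: upright steel plate 110 mm wide (y), 60 mm high, braced behind, bolted down, its flat front face looking roughly towards the robot. The point is on that face, mid-width, 22 mm above the bench; its x points into the plate, square to the face, so work is pushed along +x against it. The bench in front is clear.
- carrier: loose open sheet-steel tray, 0.32 kg, 218 mm (x) x 148 mm (y), inside 210 x 140 mm, walls 40 mm high; origin at the centre of its underside, z up. A post of 10 mm diameter rises from its middle to a cross bar along y (a T-handle). The bar overhangs the middle, so blocks go in on either side, about 60 mm along x from the post, lengthwise along x.
- bar_mid (a point): centre of the carrier's handle bar: round, 12 mm diameter, 150 mm long along y, 150 mm above the tray's underside, on top of the post; same axes as the carrier. Grip it here, across x.
- tray_floor (a point): centre of the carrier tray's inner floor, 4 mm above its underside, straight below bar_mid; same axes as the carrier.
- swing (a joint): spring-balanced swing arm on a pedestal on the robot's right: angle sunk, in rad. 0 is fully up (empty); it grows as the arm sinks under weight, and the arm springs back up when unloaded. The carrier with its blocks sinks it to between about 0.15 and 0.27; it bounces if the load is let go suddenly.
- saddle (a point): where the bar's centre lies when hung on the swing arm; 252 mm above the bench with the arm up, sinking 30 to 60 mm. The 210 mm arm ends in a fork, open towards the robot (the point's -x): two prongs 50 mm to either side (y), each with a V notch open upward, 36 mm wide, rims 10 mm above this point. The post goes in between the prongs from their open ends, 20 mm beyond the notches.
- oiler: a grey capped bottle, 56 mm across and 150 mm tall, standing on the far side of the bench; origin at its underside; not part of the job, leave it alone.
- tin: a steel can, 70 mm across and 90 mm tall, standing on the far left; origin at its underside; not part of the job, leave it alone.
- spanner: a steel spanner lying flat on the far right; not part of the job, leave it alone.
There are look-alikes about, which are no part of the job. What is shaped like the part that bears b3_mid but orange or purple is not meant.

How it is judged:
By the outcome, as a careful person would: the job done as asked, in the order asked, and still so for the second after the job is handed in, with the robot touching nothing.
Of b1, b2, b3 only 2 to 3 are there at a start; the rules pass over those that are not, and their reading is None.
At some moment in a run one of b1, b2, b3 may be knocked a few centimetres aside while the robot is not near it.
Once in a run the grip may slacken for a moment while it holds something.
It also fails if it takes over 210 s, if anything falls off the work surface, if the arm or the gripper's body presses on something with over 40 N, if the wrist force passes 120 N, or if a joint passes its speed limit or range.

ROBOT

A 7-joint arm with a two-finger parallel gripper is mounted at the origin on the work surface. World frame = base frame: x ahead of the robot, y to its left, z up, the work surface at z = 0. Lengths are in m, angles in rad, forces in N, time in s.
With the tool pointing down it reaches from about 0.35 to 0.9 m from the base axis. Payload 7.2 kg.
Tool frame: the origin (TCP) lies at the very end of the fingers, on their centre line; the grasp point (between the pads) lies 19 mm behind it (ctrl.tcp_to_grasp is the distance from the TCP to the grasp point, in m); y points along the fingers, z is the direction in which the jaws open and shut, and the axes are right-handed (so a half turn about y gives the same grasp; the last joint's range is limited). The gripper opens to 88 mm and grips with 3 to 60 N. Pads are 20 mm wide; open, the fingers measure 115 mm over their backs; the gripper's body (75 mm by 178 mm) begins 61 mm behind the grasp point.
Start: joints at [1.113, 0.411, -0.013, 1.596, 0.006, 1.134, -0.082], TCP at [0.237, -0.578, 0.193] pointing down, gripper open.
Joint ranges: [-2.95, 2.95], [-0.29, 1.99], [-1.47, 1.44], [0.14, 2.54], [-1.03, 4.17], [0.13, 1.85], [-2.86, 2.86]. Speed limits (rad/s): [2.39, 2.39, 3.01, 3.01, 3.14, 3.14, 3.14].

INTERFACE

Orientations are given as a unit quaternion [w, x, y, z].
In Python, from rig import ctrl gives the robot as it stands. The module is installed in compiled form; this text tells all that it offers.
- The arm moves only by the shell command python3 -m inch 'ROWS' [OPENING] [FORCE]. ROWS is JSON, a list of rows, each a list of 6 numbers: the shift along the tool's x, y, z in m, then the turn, a rotation vector about the tool's x, y, z in rad. In form: [[x, y, z, ax, ay, az], ...]. A call has 1 to 5 rows; each row is the pose to reach, as a shift and turn from the pose commanded when the call began, along the tool's axes at that moment; what a row does not reach only later rows make up. A row lasts 1/10 s, in which the tool goes at most 50 mm and 8.59 degrees, less where a joint would pass 70% of its speed; a pose out of reach is approached as far as the arm can. A call with a gripper value outside its range is refused whole. OPENING is the closure, from 0 (fully open) to 1 (shut), set as the call begins (- or left out, the last holds). The fingers move at their own pace and stop on an object; FORCE is the grip in N (left out, the last holds). Time passes only in rows, so rows that repeat a pose let the fingers close. It gives the time, the measured TCP pose, the force and the opening at its end, in the units of the state.
- ctrl.get_state(): the state, without advancing time (a new reading comes with each control period).
- ctrl.capture(name): name is "side" or "top"; returns a dict with "frame" (480x640x3 uint8, red, green, blue), "mtx" (3x3 intrinsics, pixels), "dist" ([k1, k2, p1, p2, k3] as OpenCV has them; the pictures are not rectified), "camera_from_world" (4x4, takes a point from world to camera coordinates). Camera axes: x right, y down, z forward; pixel columns grow to the right and rows downward; lengths in m; the calibration is good to about 2 mm. A picture is of the moment at which its call begins. There is no depth.
- ctrl.close_job(): hands the job in, once; it reports no verdict.
Trained networks look in a picture, given as the dict that the camera call returned (one of the last four; its "shot" number tells which), for a name from the list of things; names that differ only in an ending like _2 or _b are one class to them, and where a whole thing is asked for, a point or a joint stands for the part that bears it (a point fixed in the world has none). Each returns a list of dicts, best first, with "score" (0 to 1); they miss things now and then, are a little off and sometimes report something else, mostly with a low value. They report only what shows in the picture. A call takes as long as a camera call. They do not tell look-alikes from the thing itself.
- ctrl.search_frame(picture, name): "centre" ([column, row] in pixels, amid what is visible of it).
- ctrl.silhouettes(picture, name): "region" (480x640 bool, what is visible of it) and "centre" ([column, row] in pixels, amid what is visible of it).
- ctrl.landmark_of(picture, name): "centre" ([column, row] in pixels: a listed point, or the origin of a listed thing).
The state is a dict: "time": time; "qpos": joint angles; "qd": joint speeds; "joint_efforts": joint torques, N m; "ee_pos": TCP position; "orientation": TCP orientation; "force": force on the tool from outside, world axes, zero at the start; "moment": the same for the moment, N m; "finger_gap": finger opening in m.
Only numpy, scipy, OpenCV 4.12 (cv2) and the standard library are available. Lean on these libraries where they do the work, as an engineer would, in place of code of your own. Each camera call takes 0.05 s, during which the arm holds its last target. There are 200 camera calls.

## Working session

There is one attempt and no reset: what is moved stays moved. The work goes in short steps, Python scripts to look and compute and a shell command to move; the robot and the scene stay as the last step left them, time stands still between calls to the robot, and variables do not carry over. Pictures are saved under pics/ and viewed, about 12 in all and at most 16, crops included, and the job is handed in when it is done.

```bash
mkdir -p pics; ls; cat > h.py <<'E'
import numpy as np, cv2
from rig import ctrl
from scipy.spatial.transform import Rotation as R
def save(p,name,box=None,s=1):
    f=p["frame"]
    if box: f=f[box[1]:box[3],box[0]:box[2]]
    f=cv2.resize(f,None,fx=s,fy=s,interpolation=cv2.INTER_CUBIC)
    cv2.imwrite(f"pics/{name}.png",f[:,:,::-1])
def ray(p,uv):
    u=cv2.undistortPoints(np.array([[uv]],float),p["mtx"],np.array(p["dist"],float))[0,0]
    T=np.array(p["camera_from_world"]);Rm=T[:3,:3]
    o=-Rm.T@T[:3,3]; d=Rm.T@np.array([u[0],u[1],1]); return o,d/np.linalg.norm(d)
def onz(p,uv,z):
    o,d=ray(p,uv); return o+d*(z-o[2])/d[2]
def proj(p,X):
    T=np.array(p["camera_from_world"]);
    return cv2.projectPoints(np.atleast_2d(np.array(X,float)),cv2.Rodrigues(T[:3,:3])[0],T[:3,3],p["mtx"],np.array(p["dist"],float))[0][:,0]
def tri(p1,a,p2,b):
    o1,d1=ray(p1,a);o2,d2=ray(p2,b)
    A=np.stack([d1,-d2],1);t=np.linalg.lstsq(A,o2-o1,rcond=None)[0]
    x,y=o1+t[0]*d1,o2+t[1]*d2; return (x+y)/2,np.linalg.norm(x-y)
def pose():
    s=ctrl.get_state(); q=s["orientation"]; return np.array(s["ee_pos"]),R.from_quat([q[1],q[2],q[3],q[0]]),s
def cmd(target,Rt=None):
    "shift in tool axes and rotvec to reach target TCP"
    p,r,s=pose(); v=r.inv().apply(np.array(target)-p)
    w=(r.inv()*Rt).as_rotvec() if Rt is not None else np.zeros(3)
    return np.round(np.r_[v,w],4)
E
python3 - <<'E'
from h import *
np.set_printoptions(precision=4,suppress=True)
t=ctrl.capture("top");s=ctrl.capture("side")
save(t,"t0");save(s,"s0")
for p,n in((t,"top"),(s,"side")):
    T=np.array(p["camera_from_world"]);print(n,-T[:3,:3].T@T[:3,3],p["mtx"][0][0])
    for k in ["b1_mid","stop_face","carrier","bar_mid","tray_floor","saddle","oiler","tin"]:
        print(k,[(np.round(d["centre"]).tolist(),round(d["score"],2),onz(p,d["centre"],dict(b1_mid=.018,stop_face=.022,bar_mid=.15,saddle=.252).get(k,0))[:2].round(3).tolist()) for d in ctrl.landmark_of(p,k)])
P,r,st=pose();print(P,r.as_matrix(),st)
E
```

```text
pics
top [ 0.3704 -0.0184  1.4207] 547.0791342324733
b1_mid [([255.0, 290.0], 0.9, [0.477, 0.156])]
stop_face [([243.0, 224.0], 0.55, [0.647, 0.191]), ([336.0, 289.0], 0.38, [0.478, -0.049])]
carrier []
bar_mid [([340.0, 281.0], 0.76, [0.486, -0.056])]
tray_floor [([335.0, 288.0], 0.96, [0.482, -0.048])]
saddle [([333.0, 292.0], 0.22, [0.455, -0.038])]
oiler [([313.0, 175.0], 0.97, [0.785, 0.008])]
tin []
side [-0.0064 -1.3742  0.9979] 599.4283560828004
b1_mid []
stop_face [([311.0, 238.0], 0.77, [0.649, 0.176])]
carrier [([289.0, 293.0], 0.73, [0.48, -0.057])]
bar_mid [([290.0, 248.0], 0.84, [0.488, -0.059]), ([288.0, 292.0], 0.28, [0.407, -0.248])]
tray_floor [([289.0, 291.0], 0.96, [0.486, -0.049])]
saddle [([348.0, 258.0], 0.66, [0.538, -0.313])]
oiler [([374.0, 262.0], 0.59, [0.785, -0.006])]
tin []
[ 0.2375 -0.5781  0.1933] [[-0.925  0.     0.38 ]
 [-0.38  -0.    -0.925]
 [-0.    -1.     0.   ]] {'time': 0.9, 'qpos': array([ 1.1128,  0.4111, -0.0127,  1.5962,  0.0056,  1.1343, -0.0822]), 'qd': array([-0.0017, -0.0017, -0.0005, -0.0005, -0.0006,  0.0005, -0.0008]), 'joint_efforts': array([  0.0003, -58.7725,   0.6414, -29.1384,  -0.0538,   0.0103,
         0.    ]), 'ee_pos': array([ 0.2375, -0.5781,  0.1933]), 'orientation': array([-0.1369,  0.1369, -0.6937,  0.6937]), 'force': array([-0.1369,  0.4213,  0.3415]), 'moment': array([ 0.0463, -0.037 , -0.0557]), 'finger_gap': 0.08777382226192366}
```

View pics/t0.png

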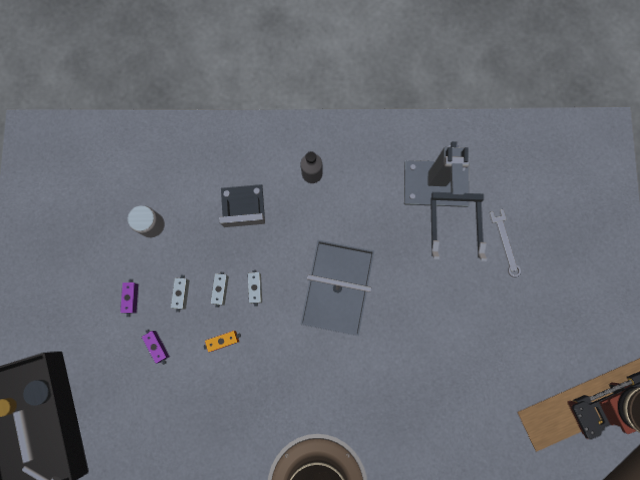

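View pics/s0.png

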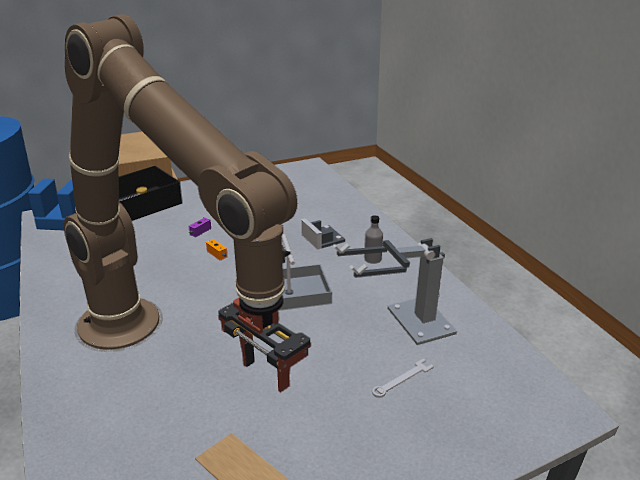

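```bash
cat >> h.py <<'E'
def blocks(p,box=(100,230,360,370),zt=.036,thr=150):
    f=p["frame"].astype(int); m=((f.min(2)>thr)).astype(np.uint8)
    k=np.zeros_like(m);k[box[1]:box[3],box[0]:box[2]]=1;m*=k
    m=cv2.morphologyEx(m,cv2.MORPH_CLOSE,np.ones((5,5)))
    n,l,s,c=cv2.connectedComponentsWithStats(m);out=[]
    for i in range(1,n):
        if s[i,4]<120: continue
        ys,xs=np.nonzero(l==i)
        W=np.array([onz(p,(x,y),zt)[:2] for x,y in zip(xs,ys)])
        (cx,cy),(w,h),a=cv2.minAreaRect((W*1000).astype(np.float32))
        if w<h: a+=90;w,h=h,w
        a=(a+90)%180-90
        out.append((round(cx),round(cy),round(w),round(h),round(a,1),s[i,4]))
    return out
E
python3 - <<'E'
from h import *
t=ctrl.capture("top")
print(*blocks(t),sep="\n")
print("stop",*blocks(t,(205,175,275,235),.06,130),sep="\n")
a=cv2.resize(t["frame"][175:315,165:385],None,fx=3.6,fy=3.6,interpolation=cv2.INTER_CUBIC)
b=cv2.resize(t["frame"][235:275,410:510],None,fx=4.5,fy=4.5,interpolation=cv2.INTER_CUBIC)[:90]
cv2.imwrite("pics/c1.png",a[:,:,::-1])
save(t,"c2",(400,130,520,270),4)
E
```

```text
(483, 159, 71, 28, 1.0, np.int32(253))
(479, 248, 72, 27, -7.2, np.int32(276))
(469, 349, 71, 28, -5.1, np.int32(264))
stop
(656, 193, 107, 12, -85.1, np.int32(193))
```

View pics/c1.png

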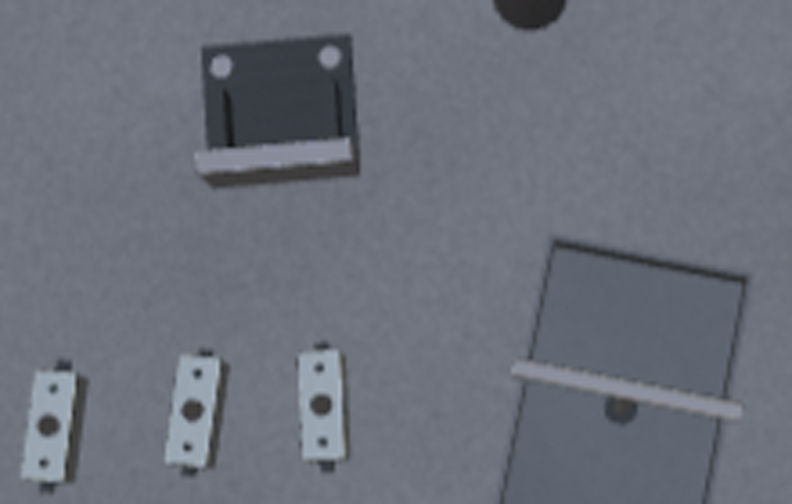

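View pics/c2.png

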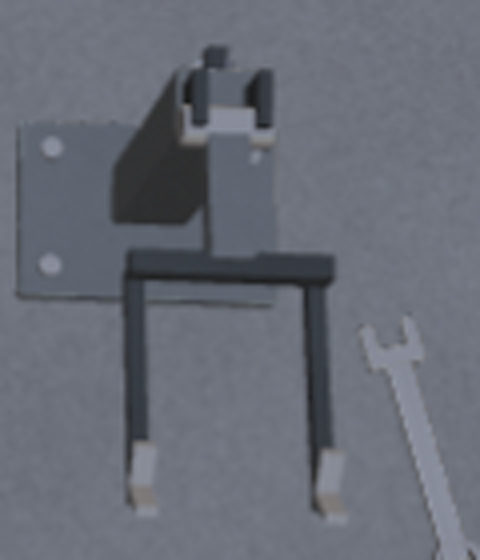

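```bash
cat >> h.py <<'E'
def Rj(theta_deg):
    "tool down, jaw (tool z) along world yaw theta"
    c,s=np.cos(np.radians(theta_deg)),np.sin(np.radians(theta_deg))
    return R.from_matrix(np.array([[s,0,c],[-c,0,s],[0,-1,0]]))
def where():
    p,r,s=pose(); z=r.as_matrix()[:,2]
    print("t",round(s["time"],1),"tcp",p.round(4),"jaw",round(np.degrees(np.arctan2(z[1],z[0])),1),"gap",round(s["finger_gap"],4),"F",np.round(s["force"],1),"q7",round(s["qpos"][6],2),"q1",round(s["qpos"][0],2))
E
python3 - <<'E'
from h import *
print(cmd([.483,.159,.30],Rj(-89)))
t=ctrl.capture("top")
print("bar",blocks(t,(300,265,380,300),.156,125))
for z in(.252,.262):print([onz(t,x,z).round(3) for x in((435.5,250),(482.5,250.5))])
E
python3 -m inch '[[0,-0.05,0,0,0,0],[0,-0.107,0,0,0,0]]' 0 30
```

```text
[-0.5072 -0.1067 -0.5885  0.      0.3724 -0.    ]
bar [(482, -53, 148, 8, 78.7, np.int32(229))]
[array([ 0.544, -0.259,  0.252]), array([ 0.543, -0.36 ,  0.252])]
[array([ 0.543, -0.257,  0.262]), array([ 0.541, -0.357,  0.262])]
time: 1.2
ee_pos: [0.237, -0.5772, 0.2931]
orientation: [0.137, -0.137, 0.695, -0.692]
force: [0.4, -1.3, 0.8]
finger_gap: 0.0878
```

```bash
for i in 1 2 3; do python3 -m inch '[[-0.032,0,-0.037,0,0,0],[-0.064,0,-0.074,0,0,0],[-0.096,0,-0.111,0,0,0],[-0.128,0,-0.148,0,0,0],[-0.16,0,-0.185,0,0,0]]' >/dev/null; done
python3 -m inch '[[0,0,0,0,0.13,0],[0,0,0,0,0.26,0],[0,0,0,0,0.372,0]]'
python3 - <<'E'
from h import *
where(); t=ctrl.capture("top"); print(blocks(t)); print(cmd([.483,.159,.10],Rj(-89)))
E
```

```text
time: 3.0
ee_pos: [0.4705, 0.1181, 0.2931]
orientation: [0.005, -0.005, 0.707, -0.707]
force: [-0.1, -1.0, -0.1]
finger_gap: 0.0876
t 3.0 tcp [0.4705 0.1181 0.2931] jaw -89.2 gap 0.0876 F [-0.1 -1.  -0.1] q7 -1.99 q1 0.24
[(469, 349, 72, 29, -5.1, np.int32(294))]
[-1.280e-02  1.932e-01 -4.110e-02 -0.000e+00 -1.040e-02  1.000e-04]
```

```bash
python3 -m inch '[[-0.012,0.05,-0.041,0,0,0],[-0.012,0.10,-0.041,0,0,0],[-0.012,0.15,-0.041,0,0,0],[-0.012,0.2,-0.041,0,0,0],[-0.012,0.233,-0.041,0,0,0]]' >/dev/null
python3 -m inch '[[0,0.03,0,0,0,0],[0,0.056,0,0,0,0],[0,0.056,0,0,0,0]]' 0 40
python3 - <<'E'
from h import *
where(); s=ctrl.capture("side"); save(s,"s1",(150,130,390,310),3.3)
E
```

```text
time: 3.85
ee_pos: [0.4795, 0.1579, 0.0014]
orientation: [-0.005, 0.009, -0.707, 0.708]
force: [-0.5, 0.5, 1.6]
finger_gap: 0.0878
t 3.9 tcp [0.4795 0.1579 0.0014] jaw -88.9 gap 0.0878 F [-0.5  0.5  1.6] q7 -2.35 q1 0.02
```

View pics/s1.png

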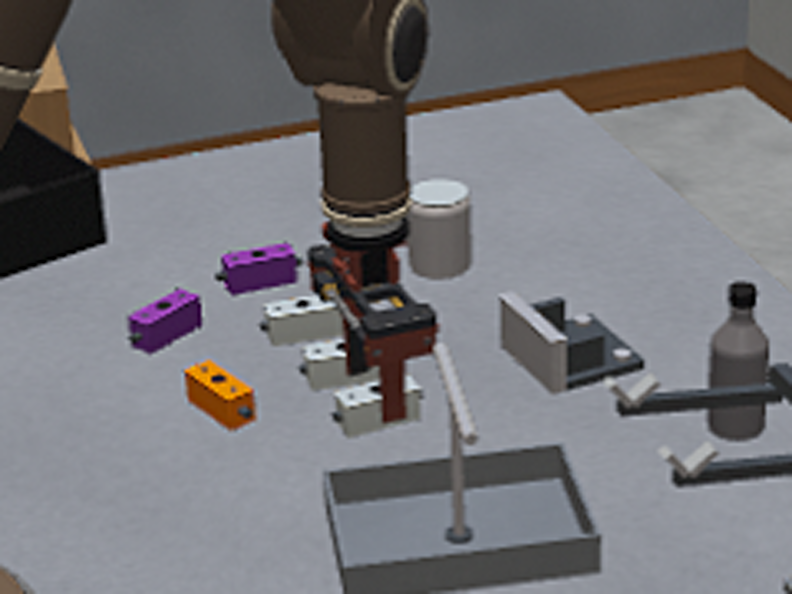

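```bash
python3 -m inch '[[0,-0.003,0,0,0,0],[0,-0.003,0,0,0,0]]' >/dev/null
python3 -m inch '[[0,0,0,0,0,0],[0,0,0,0,0,0],[0,0,0,0,0,0],[0,0,0,0,0,0],[0,0,0,0,0,0]]' 1 45
python3 -m inch '[[0,-0.006,0,0,0,0],[0,-0.006,0,0,0,0]]'
python3 - <<'E'
from h import *
where(); print(cmd([.585,.185,.010],Rj(-85.1)))
E
```

```text
time: 4.6
ee_pos: [0.4818, 0.1588, 0.0073]
orientation: [-0.006, 0.006, -0.707, 0.707]
force: [0.5, 0.7, -0.6]
finger_gap: 0.0509
time: 4.8
ee_pos: [0.4822, 0.1591, 0.0139]
orientation: [0.007, -0.006, 0.707, -0.707]
force: [0.0, -1.0, 0.4]
finger_gap: 0.0351
t 4.8 tcp [0.4822 0.1591 0.0139] jaw -89.0 gap 0.0351 F [ 0.  -1.   0.4] q7 -2.34 q1 0.03
[-0.1032  0.004  -0.024   0.0003 -0.0676 -0.0008]
```

```bash
python3 -m inch '[[0,0.008,0,0,0,0],[0,0.008,0,0,0,0],[0,0.008,0,0,0,0],[0,0.008,0,0,0,0],[0,0.008,0,0,0,0]]' 1 45
python3 -m inch '[[0,-0.004,0,0,0,0],[0,-0.004,0,0,0,0],[0,-0.004,0,0,0,0]]'
python3 - <<'E'
from h import *
where(); print(cmd([.585,.185,.010],Rj(-85.1)))
E
```

```text
time: 5.3
ee_pos: [0.4842, 0.1599, 0.0069]
orientation: [0.008, -0.005, 0.708, -0.707]
force: [-0.4, -0.1, 18.9]
finger_gap: 0.0006
time: 5.6
ee_pos: [0.4815, 0.1586, 0.0087]
orientation: [-0.006, 0.007, -0.707, 0.707]
force: [-0.4, -0.2, 0.8]
finger_gap: 0.0005
t 5.6 tcp [0.4815 0.1586 0.0087] jaw -89.0 gap 0.0005 F [-0.4 -0.2  0.8] q7 -2.35 q1 0.02
[-0.104  -0.0013 -0.0245 -0.0002 -0.0678  0.0007]
```

```bash
python3 - <<'E'
from h import *
s=ctrl.capture("side"); save(s,"s2",(210,190,310,270),7.5); t=ctrl.capture("top"); print(blocks(t))
E
```

```text
[(469, 349, 72, 29, -5.1, np.int32(299))]
```

View pics/s2.png

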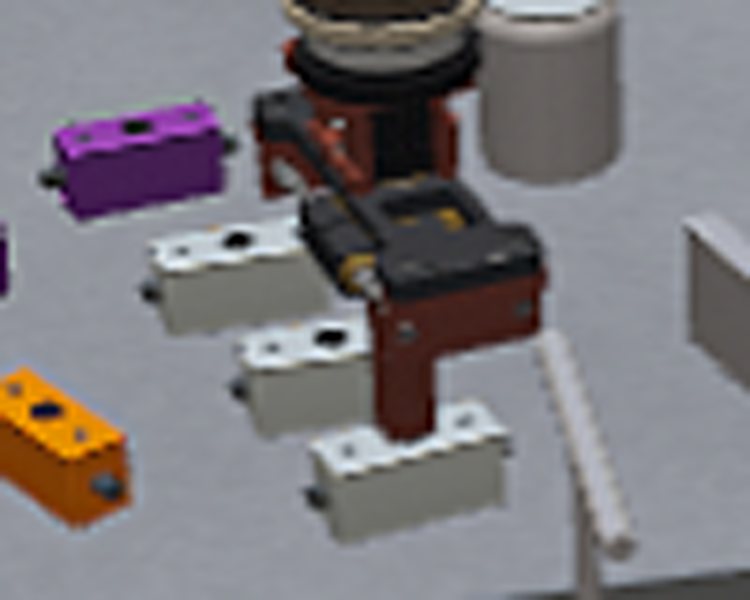

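```bash
python3 - <<'E'
from h import *
s=ctrl.capture("side")
P,_,_=pose()
print("tcp px",proj(s,[P]))
for d in ctrl.silhouettes(s,"b1_mid"):
    m=d["region"];ys,xs=np.nonzero(m);print(d["score"],np.round(d["centre"]),xs.min(),xs.max(),ys.min(),ys.max(),onz(s,d["centre"],.022).round(3), s["frame"][m].mean(0).round())
print([ (np.round(d["centre"]),round(d["score"],2),onz(s,d["centre"],.018).round(3)) for d in ctrl.landmark_of(s,"b1_mid")])
f=s["frame"].astype(int); m=((f.min(2)>185)).astype(np.uint8); n,l,st,c=cv2.connectedComponentsWithStats(m[215:275,235:300]); print(st[1:],c[1:]+[235,215]); 
for i in range(1,n):
  if st[i,4]>40: print(onz(s,c[i]+[235,215],.036))
where()
E
```

```text
tcp px [[263.95788567 254.43172686]]
0.52 [265. 255.] 251 277 244 262 [0.478 0.136 0.022] [130. 133. 131.]
[(array([263., 252.]), 0.83, array([0.48 , 0.162, 0.018]))]
[[ 6  4  9  5 21]
 [ 0  6  7  5 19]
 [ 8 19 12  5 35]
 [17 18  7  4 11]
 [48 19  1  1  1]
 [17 29 25  9 62]] [[245.42857143 221.28571429]
 [237.10526316 222.89473684]
 [247.71428571 236.17142857]
 [255.63636364 234.09090909]
 [283.         234.        ]
 [263.9516129  248.35483871]]
[0.47989035 0.15046588 0.036     ]
t 5.8 tcp [0.4816 0.1588 0.0089] jaw -89.0 gap 0.0005 F [1.2 0.9 0.1] q7 -2.35 q1 0.02
```

```bash
python3 - <<'E'
from h import *
s=ctrl.capture("side")
print("s1 near finger bottom exp",proj(s,[[.4795,.107,.0014],[.4795,.107,.036]]),"seen 269.7,257.3")
print("block corners exp",proj(s,[[.443,.144,0],[.443,.144,.036],[.519,.144,0],[.519,.144,.036],[.443,.174,.036]]))
E
python3 -m inch '[[0,-0.05,0,0,0,0],[0,-0.10,0,0,0,0],[0,-0.10,0,0,0,0]]' 0
python3 - <<'E'
from h import *
where(); P,_,_=pose()
s=ctrl.capture("side");t=ctrl.capture("top")
print(proj(s,[P]),proj(t,[P]))
a=cv2.resize(s["frame"][170:270,190:310],None,fx=4.5,fy=4.5,interpolation=cv2.INTER_CUBIC)
b=cv2.resize(t["frame"][240:340,200:255],None,fx=4.5,fy=4.5,interpolation=cv2.INTER_CUBIC)
cv2.imwrite("pics/s3.png",np.hstack([a,b])[:,:,::-1])
E
```

```text
s1 near finger bottom exp [[268.99893653 264.68154755]
 [268.52785406 255.13332086]] seen 269.7,257.3
block corners exp [[253.98427437 261.69030614]
 [253.35245588 251.82631696]
 [276.86252439 256.53376356]
 [276.46304995 246.74040172]
 [250.32577234 247.22760193]]
time: 6.2
ee_pos: [0.4852, 0.1608, 0.1148]
orientation: [0.009, -0.003, 0.708, -0.706]
force: [0.2, -0.5, 0.3]
finger_gap: 0.0211
t 6.2 tcp [0.4852 0.1608 0.1148] jaw -89.0 gap 0.0211 F [ 0.2 -0.5  0.3] q7 -2.23 q1 0.11
[[263.32550532 224.33668518]] [[248.59640434 283.31983926]]
```

View pics/s3.png

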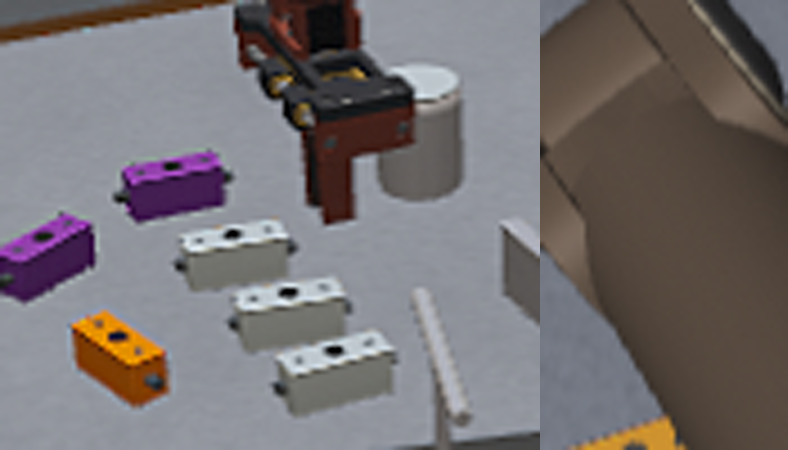

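```bash
python3 - <<'E'
from h import *
s=ctrl.capture("side");t=ctrl.capture("top")
P0=np.array([.2375,-.5781,.1933]); j=np.array([.38,-.925,0])
print("s0 fingers exp",proj(s,[P0,P0+j*.05,P0-j*.05]))
where();P,_,_=pose();print(proj(s,[P]), blocks(t))
save(s,"s4",(210,150,310,250),6)
im=cv2.imread("pics/s0.png")[300:420,200:330]; cv2.imwrite("pics/s0c.png",cv2.resize(im,None,fx=4,fy=4))
a=cv2.imread("pics/s4.png");a=a[:480];b=cv2.imread("pics/s0c.png")
cv2.imwrite("pics/s5.png",np.hstack([a[:480,:280],b[:480]]))
E
```

```text
s0 fingers exp [[266.66572651 386.01419228]
 [284.82142032 399.37043241]
 [249.45295461 373.25042294]]
t 6.4 tcp [0.4811 0.1582 0.1083] jaw -89.0 gap 0.0371 F [-0.2 -0.6 -0.1] q7 -2.23 q1 0.1
[[262.44297259 226.85840417]] [(469, 349, 72, 29, -5.1, np.int32(293))]
```

View pics/s5.png

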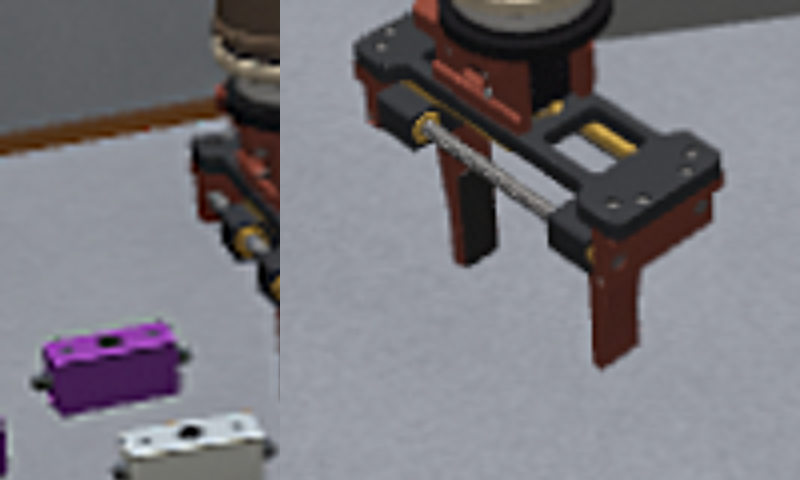

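```bash
python3 - <<'E'
from h import *
print(ctrl.tcp_to_grasp)
s=ctrl.capture("side");P0=np.array([.2375,-.5781,.1933]); j=np.array([.38,-.925,0])
for dz in (.02,.025,.03): print(dz,proj(s,[P0+j*.05+[0,0,dz],P0-j*.05+[0,0,dz],[.4852,.1608-.02,.1148+dz]]))
where()
E
python3 -m inch '[[0,0.05,0,0,0,0],[0,0.10,0,0,0,0],[0,0.11,0,0,0,0],[0,0.115,0,0,0,0],[0,0.115,0,0,0,0]]' 0 45
```

```text
0.0187
0.02 [[284.48295436 391.62467669]
 [248.78846067 365.6016814 ]
 [265.20020559 221.47695223]]
0.025 [[284.39748497 389.66034858]
 [248.6209571  363.66431554]
 [265.12854023 220.01984844]]
0.03 [[284.31167256 387.68473668]
 [248.45290057 361.71677602]
 [265.05678084 218.55884629]]
t 6.5 tcp [0.4809 0.1583 0.108 ] jaw -89.0 gap 0.0412 F [ 0.2 -0.2 -0.3] q7 -2.23 q1 0.1
time: 6.95
ee_pos: [0.482, 0.1594, -0.0054]
orientation: [0.006, -0.007, 0.707, -0.707]
force: [0.3, 0.1, 0.8]
finger_gap: 0.0811
```

```bash
python3 -m inch '[[0,0.005,0,0,0,0],[0,0.01,0,0,0,0],[0,0.01,0,0,0,0]]'
python3 -m inch '[[0,0.003,0,0,0,0],[0,0.003,0,0,0,0]]'
python3 -m inch '[[0,0.003,0,0,0,0],[0,0.003,0,0,0,0]]'
python3 -m inch '[[0,0.003,0,0,0,0],[0,0.003,0,0,0,0]]'
```

```text
time: 7.25
ee_pos: [0.4822, 0.1587, -0.0154]
orientation: [-0.007, 0.006, -0.707, 0.707]
force: [0.2, 0.3, 0.3]
finger_gap: 0.0878
time: 7.45
ee_pos: [0.4819, 0.1587, -0.0187]
orientation: [-0.006, 0.006, -0.707, 0.707]
force: [0.7, -0.3, 0.2]
finger_gap: 0.0881
time: 7.65
ee_pos: [0.4817, 0.1587, -0.022]
orientation: [-0.006, 0.006, -0.707, 0.707]
force: [0.6, -0.3, -0.5]
finger_gap: 0.0878
time: 7.85
ee_pos: [0.4817, 0.1587, -0.0251]
orientation: [-0.006, 0.006, -0.707, 0.707]
force: [-0.1, -0.6, 0.2]
finger_gap: 0.0876
```

```bash
for i in 1 2; do python3 -m inch '[[0,0,0,0,0,0],[0,0,0,0,0,0],[0,0,0,0,0,0],[0,0,0,0,0,0],[0,0,0,0,0,0]]' 1 45 | tail -2; done
python3 -m inch '[[0,-0.004,0,0,0,0],[0,-0.004,0,0,0,0],[0,-0.004,0,0,0,0]]'
python3 - <<'E'
from h import *
where(); print(cmd([.585,.185,-.021],Rj(-85.1)))
E
```

```text
force: [0.6, -0.4, 0.2]
finger_gap: 0.0514
force: [0.4, -0.4, 0.1]
finger_gap: 0.03
time: 9.15
ee_pos: [0.4819, 0.1588, -0.0207]
orientation: [-0.006, 0.006, -0.707, 0.707]
force: [-0.0, -0.1, -0.9]
finger_gap: 0.0299
t 9.2 tcp [ 0.4819  0.1588 -0.0207] jaw -89.0 gap 0.0299 F [-0.  -0.1 -0.9] q7 -2.39 q1 -0.0
[-1.036e-01  3.000e-04 -2.440e-02 -1.000e-04 -6.780e-02 -1.000e-04]
```

```bash
python3 -m inch '[[-0.04,0,-0.01,0,-0.03,0],[-0.08,0,-0.019,0,-0.068,0],[-0.103,0,-0.024,0,-0.068,0],[-0.103,0,-0.024,0,-0.068,0]]'
python3 -m inch '[[-0.004,0,0,0,0,0],[-0.008,0,0,0,0,0],[-0.008,0,0,0,0,0]]'
python3 - <<'E'
from h import *
where(); t=ctrl.capture("top");s=ctrl.capture("side"); print([(np.round(d["centre"]),round(d["score"],2),onz(s,d["centre"],.022).round(3)) for d in ctrl.landmark_of(s,"b1_mid")])
save(s,"s6",(230,190,350,280),6.6)
E
```

```text
time: 9.55
ee_pos: [0.5875, 0.1853, -0.021]
orientation: [0.031, -0.029, 0.707, -0.706]
force: [0.7, 0.5, -2.1]
finger_gap: 0.0298
time: 9.85
ee_pos: [0.5922, 0.1851, -0.0208]
orientation: [-0.03, 0.03, -0.706, 0.707]
force: [-0.6, 0.3, -1.6]
finger_gap: 0.0298
t 9.8 tcp [ 0.5922  0.1851 -0.0208] jaw -85.1 gap 0.0298 F [-0.6  0.3 -1.6] q7 -2.25 q1 -0.01
[(array([298., 238.]), 0.61, array([0.609, 0.19 , 0.022]))]
```

View pics/s6.png

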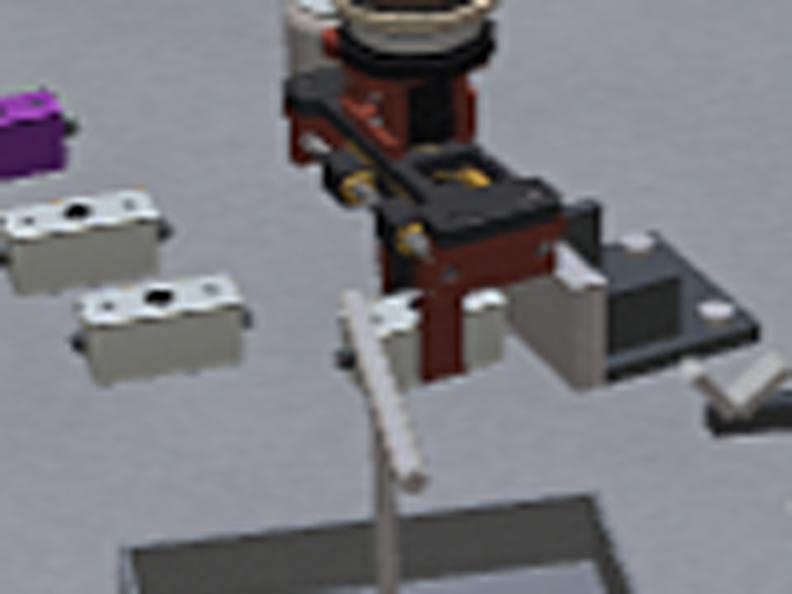

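```bash
for i in 1 2 3 4; do python3 -m inch '[[-0.002,0,0,0,0,0],[-0.004,0,0,0,0,0],[-0.004,0,0,0,0,0]]' | egrep 'ee_pos|force|gap'; done
```

```text
ee_pos: [0.5967, 0.1857, -0.0207]
force: [0.1, 0.3, -1.3]
finger_gap: 0.0302
ee_pos: [0.6007, 0.1861, -0.0208]
force: [-0.3, 0.7, -2.7]
finger_gap: 0.0303
ee_pos: [0.6028, 0.1863, -0.0212]
force: [-4.9, -1.5, -0.1]
finger_gap: 0.0303
ee_pos: [0.6059, 0.1867, -0.0213]
force: [-7.1, -1.4, 0.8]
finger_gap: 0.0297
```

```bash
for i in 1 2 3 4; do python3 -m inch '[[-0.001,0,0,0,0,0],[-0.002,0,0,0,0,0],[-0.002,0,0,0,0,0]]' | egrep 'ee_pos|force|gap'; done
```

```text
ee_pos: [0.6077, 0.1868, -0.0213]
force: [-7.2, -0.1, 2.5]
finger_gap: 0.0303
ee_pos: [0.6096, 0.1871, -0.0213]
force: [-7.4, -0.7, 1.8]
finger_gap: 0.0305
ee_pos: [0.6101, 0.1878, -0.0216]
force: [-11.5, 0.4, 2.0]
finger_gap: 0.0299
ee_pos: [0.6103, 0.1881, -0.0217]
force: [-17.4, -1.0, 6.5]
finger_gap: 0.0298
```

```bash
for i in 1 2; do python3 -m inch '[[-0.001,0,0,0,0,0],[-0.002,0,0,0,0,0],[-0.002,0,0,0,0,0]]' | egrep 'ee_pos|force|gap'; done
python3 -m inch '[[0.03,0,0,0,0,0],[0.055,-0.01,0,0,0,0],[0.055,-0.01,0,0,0,0]]'
for i in 1 2 3 4; do python3 -m inch '[[0,0,0,0,-0.149,0],[0,0,0,0,-0.298,0],[0,0,0,0,-0.447,0],[0,0,0,0,-0.596,0],[0,0,0,0,-0.745,0]]' >/dev/null; done
python3 - <<'E'
from h import *
where(); print(cmd([.587,.187,-.021],Rj(94.9)))
E
```

```text
ee_pos: [0.6104, 0.1881, -0.0218]
force: [-23.5, -2.0, 10.9]
finger_gap: 0.0302
ee_pos: [0.6111, 0.1881, -0.0221]
force: [-25.2, -1.7, 12.6]
finger_gap: 0.0299
time: 13.3
ee_pos: [0.5628, 0.1834, -0.01]
orientation: [-0.031, 0.031, -0.706, 0.707]
force: [-0.1, -0.1, -1.2]
finger_gap: 0.0301
t 15.3 tcp [ 0.5667  0.1826 -0.011 ] jaw 85.9 gap 0.0297 F [ 0.3  0.3 -2.8] q7 0.34 q1 0.35
[ 0.02    0.0101  0.0058 -0.     -0.1569  0.0005]
```

```bash
python3 -m inch '[[0.01,0.005,0.003,0,-0.10,0],[0.02,0.01,0.006,0,-0.157,0],[0.02,0.01,0.006,0,-0.157,0]]' 
for i in 1 2 3 4 5; do python3 -m inch '[[0.002,0,0,0,0,0],[0.004,0,0,0,0,0],[0.004,0,0,0,0,0]]' | egrep 'ee_pos|force'; done
```

```text
time: 15.6
ee_pos: [0.5875, 0.187, -0.0218]
orientation: [0.707, -0.706, -0.028, 0.028]
force: [-0.1, -0.6, -2.1]
finger_gap: 0.0299
ee_pos: [0.5901, 0.1878, -0.0204]
force: [0.1, 0.1, -1.8]
ee_pos: [0.5942, 0.1881, -0.0206]
force: [0.4, 0.0, -1.8]
ee_pos: [0.5981, 0.1885, -0.0208]
force: [-0.0, -0.7, -2.3]
ee_pos: [0.6005, 0.1888, -0.021]
force: [-5.1, -1.6, 0.5]
ee_pos: [0.6038, 0.189, -0.021]
force: [-7.3, -1.5, 1.9]
```

```bash
for i in 1 2 3 4 5; do python3 -m inch '[[0.001,0,0,0,0,0],[0.002,0,0,0,0,0],[0.002,0,0,0,0,0]]' | egrep 'ee_pos|force'; done
```

```text
ee_pos: [0.6056, 0.1892, -0.021]
force: [-7.4, -1.5, 1.2]
ee_pos: [0.6076, 0.1893, -0.021]
force: [-7.5, -1.9, 1.8]
ee_pos: [0.608, 0.1893, -0.0211]
force: [-13.5, -2.9, 5.6]
ee_pos: [0.608, 0.1892, -0.0211]
force: [-19.8, -5.8, 9.5]
ee_pos: [0.6085, 0.1892, -0.0215]
force: [-23.8, -5.7, 10.6]
```

```bash
python3 -m inch '[[-0.03,-0.02,0,0,0,0],[-0.06,-0.07,0,0,0,0],[-0.06,-0.12,0,0,0,0],[-0.06,-0.16,0,0,0,0],[-0.06,-0.16,0,0,0,0]]'
cat >> h.py <<'E'
def carrier(show=True):
    t=ctrl.capture("top");s=ctrl.capture("side");g={}
    for k,z in(("bar_mid",.15),("tray_floor",.004),("carrier",0)):
        for n,p in(("t",t),("s",s)):
            d=ctrl.landmark_of(p,k)
            if d and d[0]["score"]>.5: g[k+n]=onz(p,d[0]["centre"],z)[:2].round(4)
    b=blocks(t,(300,255,400,310),.156,125); 
    print(g,"bar",b); return t,s
E
python3 - <<'E'
from h import *
where(); t,s=carrier(); print("blk",blocks(t))
d=ctrl.silhouettes(t,"carrier")
for x in d[:1]:
    m=x["region"].astype(np.uint8); ys,xs=np.nonzero(m); print(x["score"],len(xs),cv2.minAreaRect(np.array([onz(t,(a,b),.04)[:2]*1000 for a,b in zip(xs,ys)],np.float32)))
save(t,"t1",(160,220,400,340),3.3)
E
```

```text
time: 19.1
ee_pos: [0.5582, 0.1876, 0.1458]
orientation: [0.708, -0.705, -0.032, 0.026]
force: [-0.9, -0.2, -2.3]
finger_gap: 0.0297
t 19.1 tcp [0.5582 0.1876 0.1458] jaw 94.7 gap 0.0297 F [-0.9 -0.2 -2.3] q7 0.58 q1 0.44
{'bar_mids': array([ 0.479 , -0.0472]), 'tray_floors': array([ 0.4774, -0.0592]), 'carriers': array([ 0.4847, -0.06  ])} bar [(463, -62, 97, 20, -28.5, np.int32(307))]
blk [(478, 249, 74, 28, -6.5, np.int32(298)), (469, 349, 73, 29, -5.1, np.int32(304)), (468, -63, 56, 17, -27.1, np.int32(147))]
0.86 1398 ((484.9007568359375, -52.306610107421875), (148.89907836914062, 220.91574096679688), 78.50499725341797)
```

View pics/t1.png

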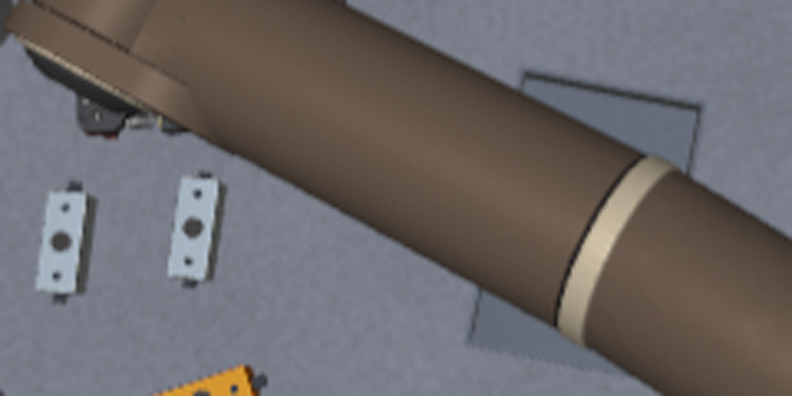

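```bash
python3 - <<'E'
from h import *
print(cmd([.433,-.007,.14],Rj(78.5)))
E
```

```text
[-0.1378 -0.0016 -0.1814  0.0003  0.2821 -0.0017]
```

```bash
python3 -m inch '[[-0.028,0,-0.036,0,0.056,0],[-0.056,0,-0.072,0,0.112,0],[-0.084,0,-0.108,0,0.169,0],[-0.112,0,-0.144,0,0.225,0],[-0.137,0,-0.18,0,0.282,0]]' >/dev/null
python3 -m inch '[[0,0,0,0,0,0],[0,0,0,0,0,0]]'
python3 - <<'E'
from h import *
where(); print(cmd([.433,-.007,-.005],Rj(78.5)))
t,s=carrier();print(blocks(t)); save(s,"s7",(230,190,350,310),5)
E
```

```text
time: 20.25
ee_pos: [0.4339, -0.0069, 0.1392]
orientation: [-0.703, 0.704, -0.072, 0.072]
force: [0.7, 0.9, -1.8]
finger_gap: 0.0298
t 20.2 tcp [ 0.4339 -0.0069  0.1392] jaw 78.3 gap 0.0298 F [ 0.7  0.9 -1.8] q7 0.67 q1 1.03
[-9.000e-04  1.442e-01 -1.000e-04  8.000e-04 -3.300e-03  3.000e-04]
{'bar_midt': array([ 0.4801, -0.0448]), 'bar_mids': array([ 0.489 , -0.0458]), 'tray_floors': array([ 0.4766, -0.0438]), 'carriers': array([ 0.487 , -0.0502])} bar []
[(479, 249, 72, 28, -6.5, np.int32(292)), (469, 349, 72, 28, -5.1, np.int32(278))]
```

```bash
python3 -m inch '[[0,0.05,0,0,0,0],[0,0.10,0,0,0,0],[0,0.135,0,0,0,0],[0,0.145,0,0,0,0],[0,0.145,0,0,0,0]]'
python3 -m inch '[[0,0.005,0,0,0,0],[0,0.010,0,0,0,0],[0,0.013,0,0,0,0],[0,0.013,0,0,0,0]]'
python3 - <<'E'
from h import *
where(); s=ctrl.capture("side"); save(s,"s7",(220,190,350,310),5)
E
```

```text
time: 21.15
ee_pos: [0.4336, -0.0045, -0.0062]
orientation: [0.704, -0.703, 0.071, -0.07]
force: [0.9, 0.1, -1.3]
finger_gap: 0.0297
time: 21.55
ee_pos: [0.4343, -0.0057, -0.0185]
orientation: [-0.703, 0.704, -0.071, 0.071]
force: [-0.3, 0.2, -2.2]
finger_gap: 0.0294
t 21.6 tcp [ 0.4343 -0.0057 -0.0185] jaw 78.5 gap 0.0294 F [-0.3  0.2 -2.2] q7 0.42 q1 0.76
```

View pics/s7.png

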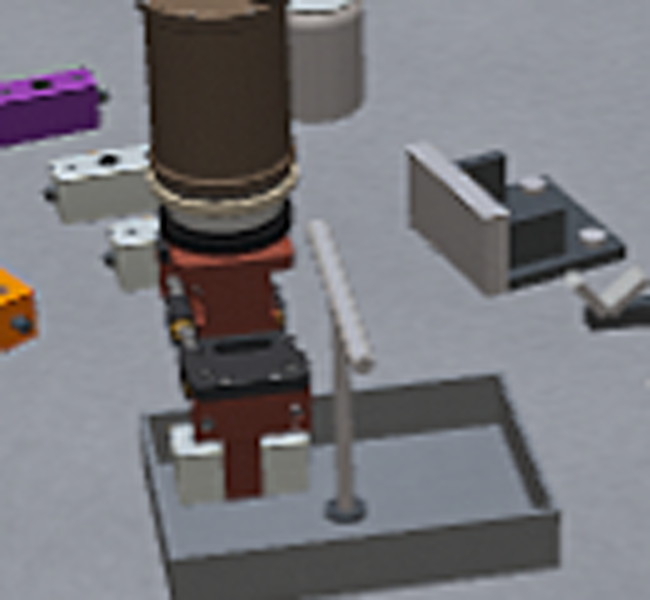

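```bash
python3 -m inch '[[0,0.001,0,0,0,0],[0,0.002,0,0,0,0]]' | grep force
python3 -m inch '[[0,0.001,0,0,0,0],[0,0.001,0,0,0,0]]' | grep force
python3 -m inch '[[0,0,0,0,0,0],[0,0,0,0,0,0],[0,0,0,0,0,0]]' 0.57 |tail -2
python3 -m inch '[[0,-0.02,0,0,0,0],[0,-0.05,0,0,0,0],[0,-0.1,0,0,0,0],[0,-0.14,0,0,0,0],[0,-0.17,0,0,0,0]]'
python3 - <<'E'
from h import *
where(); t,s=carrier();print(blocks(t)); print(cmd([.478,.249,.13],Rj(83.5)))
E
```

```text
force: [0.1, 0.2, -2.5]
force: [-3.9, -2.0, 13.6]
force: [-1.2, -0.2, 0.2]
finger_gap: 0.0378
time: 22.8
ee_pos: [0.4343, -0.005, 0.1503]
orientation: [0.704, -0.703, 0.07, -0.071]
force: [-0.2, -0.4, -1.0]
finger_gap: 0.0378
t 22.8 tcp [ 0.4343 -0.005   0.1503] jaw 78.5 gap 0.0378 F [-0.2 -0.4 -1. ] q7 0.72 q1 1.03
{'bar_midt': array([ 0.4818, -0.0481]), 'bar_mids': array([ 0.4837, -0.0481]), 'tray_floort': array([ 0.4811, -0.0434]), 'tray_floors': array([ 0.4792, -0.053 ]), 'carriert': array([ 0.4775, -0.0525]), 'carriers': array([0.7277, 0.0449])} bar []
[(479, 249, 72, 28, -6.5, np.int32(292)), (469, 349, 72, 28, -5.1, np.int32(278))]
[-6.800e-03  1.720e-02  2.583e-01 -1.000e-04 -8.690e-02 -1.900e-03]
```

```bash
python3 -m inch '[[0,0,0.05,0,-0.02,0],[0,0,0.1,0,-0.04,0],[-0.003,0,0.15,0,-0.06,0],[-0.005,0,0.2,0,-0.087,0],[-0.007,0,0.25,0,-0.087,0]]' 0 45 >/dev/null
python3 -m inch '[[0,0.05,0.008,0,0,0],[0,0.1,0.008,0,0,0],[0,0.12,0.008,0,0,0],[0,0.12,0.008,0,0,0]]'
python3 - <<'E'
from h import *
where(); t,s=carrier();print(blocks(t)); print(cmd([.478,.249,-.0245],Rj(83.5)))
print([(np.round(d["centre"]),round(d["score"],2),onz(s,d["centre"],.018).round(3)) for d in ctrl.landmark_of(s,"b1_mid")])
E
```

```text
time: 24.1
ee_pos: [0.475, 0.2478, 0.0243]
orientation: [-0.705, 0.707, -0.042, 0.037]
force: [-0.2, 0.1, -0.4]
finger_gap: 0.0877
t 24.1 tcp [0.475  0.2478 0.0243] jaw 83.6 gap 0.0877 F [-0.2  0.1 -0.4] q7 0.2 q1 0.19
{'bar_midt': array([ 0.4804, -0.0504]), 'bar_mids': array([ 0.483 , -0.0605]), 'tray_floort': array([ 0.4764, -0.0532]), 'tray_floors': array([ 0.4846, -0.044 ]), 'carriert': array([ 0.4827, -0.0404]), 'carriers': array([0.6509, 0.4243])} bar [(483, -53, 149, 11, 78.0, np.int32(293))]
[]
[-0.0008  0.0538  0.0001 -0.0006 -0.001   0.0017]
[(array([267., 280.]), 0.56, array([0.437, 0.005, 0.018]))]
```

```bash
python3 -m inch '[[0,0.02,0,0,0,0],[0,0.04,0,0,0,0],[0,0.049,0,0,0,0],[0,0.049,0,0,0,0]]' | egrep 'ee|force'
for i in 1 2; do python3 -m inch '[[0,0,0,0,0,0],[0,0,0,0,0,0],[0,0,0,0,0,0],[0,0,0,0,0,0],[0,0,0,0,0,0]]' 1 45 | tail -2; done
python3 -m inch '[[0,-0.004,0,0,0,0],[0,-0.004,0,0,0,0],[0,-0.004,0,0,0,0]]'
python3 - <<'E'
from h import *
where(); print(cmd([.594,.188,-.021],Rj(94.9)))
E
```

```text
ee_pos: [0.4774, 0.2483, -0.0214]
force: [0.7, -0.0, 0.1]
force: [-0.5, -0.1, -0.6]
finger_gap: 0.0515
force: [-0.2, 1.7, 0.6]
finger_gap: 0.0296
time: 26.25
ee_pos: [0.4779, 0.2486, -0.0167]
orientation: [-0.706, 0.706, -0.04, 0.04]
force: [-0.2, -0.6, -1.5]
finger_gap: 0.0298
t 26.2 tcp [ 0.4779  0.2486 -0.0167] jaw 83.5 gap 0.0298 F [-0.2 -0.6 -1.5] q7 0.15 q1 0.16
[ 1.222e-01  4.300e-03 -4.700e-02  1.000e-04 -1.994e-01  1.000e-04]
```

```bash
python3 -m inch '[[0.04,0,-0.015,0,-0.07,0],[0.08,0,-0.03,0,-0.14,0],[0.11,0,-0.042,0,-0.2,0],[0.118,0,-0.047,0,-0.2,0],[0.118,0,-0.047,0,-0.2,0]]' |egrep 'ee|force'
for i in 1 2 3 4; do python3 -m inch '[[0.002,0,0,0,0,0],[0.004,0,0,0,0,0],[0.004,0,0,0,0,0]]' | egrep 'ee_pos|force'; done
```

```text
ee_pos: [0.5905, 0.1872, -0.0174]
force: [-0.2, -0.5, -2.3]
ee_pos: [0.5932, 0.1901, -0.0165]
force: [-1.0, 0.2, -1.4]
ee_pos: [0.598, 0.1895, -0.0167]
force: [-0.3, -1.2, -1.6]
ee_pos: [0.6021, 0.1896, -0.0168]
force: [-1.1, 0.2, -1.4]
ee_pos: [0.6038, 0.1898, -0.0169]
force: [-6.8, -2.3, 3.7]
```

```bash
python3 - <<'E'
from h import *
where()
E
```

```text
t 27.9 tcp [ 0.6038  0.1898 -0.0169] jaw 95.0 gap 0.0296 F [-6.8 -2.3  3.7] q7 0.6 q1 0.27
```

```bash
for i in 1 2 3 4 5 6 7; do python3 -m inch '[[0.001,0,0,0,0,0],[0.002,0,0,0,0,0],[0.002,0,0,0,0,0]]' | egrep 'ee_pos|force'; done
```

```text
ee_pos: [0.6055, 0.19, -0.017]
force: [-6.7, -2.5, 3.2]
ee_pos: [0.6075, 0.1901, -0.017]
force: [-6.9, -1.5, 3.4]
ee_pos: [0.6094, 0.1903, -0.017]
force: [-7.9, -1.8, 3.9]
ee_pos: [0.6092, 0.1903, -0.0172]
force: [-15.9, -3.2, 7.3]
ee_pos: [0.6093, 0.1903, -0.0173]
force: [-20.9, -5.3, 11.8]
ee_pos: [0.6098, 0.1903, -0.0176]
force: [-25.2, -5.7, 13.0]
ee_pos: [0.6102, 0.1903, -0.0178]
force: [-29.9, -7.6, 14.5]
```

```bash
python3 -m inch '[[-0.03,0,0,0,0,0],[-0.055,-0.01,0,0,0,0],[-0.055,-0.01,0,0,0,0]]' | tail -1
for i in 1 2 3 4; do python3 -m inch '[[0,0,0,0,0.149,0],[0,0,0,0,0.298,0],[0,0,0,0,0.447,0],[0,0,0,0,0.596,0],[0,0,0,0,0.745,0]]' >/dev/null; done
python3 - <<'E'
from h import *
where(); print(cmd([.594,.188,-.017],Rj(-85.1)))
E
```

```text
finger_gap: 0.0301
t 32.4 tcp [ 0.5658  0.1868 -0.0067] jaw -76.1 gap 0.0293 F [-0.3 -0.6 -1.6] q7 -2.01 q1 -0.12
[-0.0277  0.0104  0.0057  0.0002  0.1568 -0.0009]
```

```bash
python3 -m inch '[[-0.01,0.005,0.003,0,0.1,0],[-0.025,0.01,0.006,0,0.157,0],[-0.025,0.01,0.006,0,0.157,0]]' |egrep 'ee|force'
for i in 1 2 3 4; do python3 -m inch '[[-0.002,0,0,0,0,0],[-0.004,0,0,0,0,0],[-0.004,0,0,0,0,0]]' | egrep 'ee_pos|force'; done
```

```text
ee_pos: [0.5927, 0.1869, -0.0171]
force: [0.7, 0.1, -2.2]
ee_pos: [0.5946, 0.1873, -0.0166]
force: [0.4, 0.9, -1.9]
ee_pos: [0.5989, 0.1875, -0.0166]
force: [0.6, -0.4, -2.1]
ee_pos: [0.6017, 0.1878, -0.017]
force: [-3.9, -0.3, 0.8]
ee_pos: [0.6046, 0.1881, -0.0172]
force: [-6.6, -1.9, 2.6]
```

```bash
for i in 1 2 3 4 5 6; do python3 -m inch '[[-0.001,0,0,0,0,0],[-0.002,0,0,0,0,0],[-0.002,0,0,0,0,0]]' | egrep 'ee_pos|force'; done
```

```text
ee_pos: [0.6064, 0.1882, -0.0172]
force: [-7.0, -0.5, 2.2]
ee_pos: [0.6084, 0.1884, -0.0172]
force: [-7.2, -2.0, 3.4]
ee_pos: [0.609, 0.1884, -0.0174]
force: [-10.8, -1.8, 4.3]
ee_pos: [0.6089, 0.1884, -0.0176]
force: [-18.1, -2.6, 8.7]
ee_pos: [0.6092, 0.1884, -0.018]
force: [-22.8, -3.1, 10.2]
ee_pos: [0.6099, 0.1885, -0.0184]
force: [-25.3, -4.2, 11.4]
```

```bash
python3 -m inch '[[0.03,-0.02,0,0,0,0],[0.06,-0.07,0,0,0,0],[0.06,-0.12,0,0,0,0],[0.06,-0.17,0,0,0,0],[0.06,-0.19,0,0,0,0]]' |egrep 'ee|gap'
python3 - <<'E'
from h import *
where(); print(cmd([.418,-.074,.17],Rj(-101.8)))
t=ctrl.capture("top"); print(blocks(t))
E
```

```text
ee_pos: [0.5605, 0.1848, 0.1781]
finger_gap: 0.0299
t 36.1 tcp [0.5605 0.1848 0.1781] jaw -84.8 gap 0.0299 F [ 0.3  0.6 -1.7] q7 -2.04 q1 -0.09
[ 0.1655  0.0067  0.2447  0.0023  0.297  -0.0062]
[(469, 349, 72, 29, -5.1, np.int32(299)), (437, -6, 74, 28, -11.5, np.int32(303))]
```

```bash
python3 -m inch '[[0.03,0,0.04,0,0.06,0],[0.05,0,0.08,0,0.12,0],[0.08,0,0.12,0,0.18,0],[0.11,0,0.16,0,0.24,0],[0.137,0,0.2,0,0.297,0]]' >/dev/null
python3 -m inch '[[0,0,0,0,0,0]]' >/dev/null
python3 - <<'E'
from h import *
where(); print(cmd([.418,-.074,.17],Rj(-101.8)))
E
```

```text
t 36.8 tcp [ 0.4376 -0.0337  0.1731] jaw -102.4 gap 0.0299 F [ 0.2  0.7 -1.2] q7 -1.87 q1 0.24
[ 0.0106  0.0033  0.0436 -0.0031 -0.0098  0.0002]
```

```bash
python3 -m inch '[[0.01,0.003,0.043,0,-0.009,0],[0.01,0.05,0.043,0,-0.009,0],[0.01,0.1,0.043,0,-0.009,0],[0.01,0.14,0.043,0,-0.009,0],[0.01,0.16,0.043,0,-0.009,0]]' |egrep 'ee|force'
python3 -m inch '[[0,0,0,0,0,0],[0,0.01,0,0,0,0],[0,0.015,0,0,0,0],[0,0.015,0,0,0,0]]'|egrep 'ee|force'
python3 - <<'E'
from h import *
where(); print(cmd([.418,-.074,-.016],Rj(-101.8)))
E
```

```text
ee_pos: [0.4206, -0.0673, 0.0104]
force: [-0.4, -1.0, -0.6]
ee_pos: [0.4224, -0.0678, -0.0015]
force: [0.6, 0.5, -0.3]
t 37.7 tcp [ 0.4224 -0.0678 -0.0015] jaw -101.3 gap 0.0301 F [ 0.6  0.5 -0.3] q7 -1.89 q1 0.24
[ 0.0031  0.0145  0.007   0.      0.0089 -0.001 ]
```

```bash
python3 -m inch '[[0.003,0,0.006,0,0.009,0],[0.003,0.005,0.006,0,0.009,0],[0.003,0.01,0.006,0,0.009,0],[0.003,0.012,0.006,0,0.009,0]]'|egrep 'ee|force'
for i in 1 2 3; do python3 -m inch '[[0,0.001,0,0,0,0],[0,0.001,0,0,0,0]]'|egrep 'ee|force';done
```

```text
ee_pos: [0.4176, -0.0731, -0.0141]
force: [-0.4, -0.8, -1.7]
ee_pos: [0.4177, -0.0729, -0.0149]
force: [-0.7, 0.4, -1.6]
ee_pos: [0.4178, -0.073, -0.0158]
force: [0.8, 0.4, -1.1]
ee_pos: [0.4177, -0.073, -0.0168]
force: [0.1, -0.1, -1.9]
```

```bash
python3 -m inch '[[0,0.001,0,0,0,0],[0,0.001,0,0,0,0]]'|egrep 'ee|force'
python3 -m inch '[[0,0,0,0,0,0],[0,0,0,0,0,0],[0,0,0,0,0,0]]' 0.57 |tail -2
python3 -m inch '[[0,-0.02,0,0,0,0],[0,-0.05,0,0,0,0],[0,-0.1,0,0,0,0],[0,-0.14,0,0,0,0],[0,-0.19,0,0,0,0]]' | egrep 'ee|force'
python3 -m inch '[[0,0,-0.05,0,0,0],[0,0,-0.1,0,0,0],[0,0,-0.15,0,0,0],[0,0,-0.2,0,0,0],[0,0,-0.25,0,0,0]]' 0 45 >/dev/null
python3 - <<'E'
from h import *
where(); t,s=carrier(); print(blocks(t)); print(cmd([.468,.349,.03],Rj(-95.1)))
print([(np.round(d["centre"]),round(d["score"],2),onz(s,d["centre"],.018).round(3)) for d in ctrl.landmark_of(s,"b1_mid")])
E
```

```text
ee_pos: [0.4179, -0.0731, -0.0173]
force: [-1.2, 0.8, 8.0]
force: [-0.5, -0.4, -0.2]
finger_gap: 0.0377
ee_pos: [0.4167, -0.0729, 0.1734]
force: [1.0, -0.1, -0.4]
t 40.2 tcp [0.4691 0.1734 0.1724] jaw -101.8 gap 0.0743 F [ 1.6 -1.   0.6] q7 -2.36 q1 -0.06
{'bar_midt': array([0.6271, 0.1737]), 'bar_mids': array([ 0.4882, -0.0419]), 'tray_floort': array([ 0.4839, -0.0535]), 'tray_floors': array([ 0.484 , -0.0486]), 'carriert': array([ 0.4855, -0.058 ]), 'carriers': array([ 0.4749, -0.0472])} bar [(483, -53, 149, 11, 78.1, np.int32(280)), (442, -10, 46, 27, -11.3, np.int32(209)), (434, -73, 30, 27, -11.4, np.int32(147))]
[(437, -6, 74, 28, -11.5, np.int32(296)), (418, -74, 73, 29, -11.8, np.int32(301))]
[ 0.038   0.142  -0.1753 -0.001  -0.1197  0.    ]
[(array([269., 282.]), 0.7, array([ 0.44 , -0.002,  0.018]))]
```

```bash
python3 -m inch '[[0.01,0.0,-0.05,0,-0.06,0],[0.02,0.03,-0.1,0,-0.119,0],[0.03,0.06,-0.15,0,-0.119,0],[0.038,0.06,-0.175,0,-0.119,0],[0.038,0.06,-0.175,0,-0.119,0]]' 0 45 >/dev/null
python3 - <<'E'
from h import *
where(); s=ctrl.capture("side"); t=ctrl.capture("top");print(blocks(t));print(cmd([.468,.349,-.0235],Rj(-95.1)))
c=s["frame"][160:260,190:310]; print(proj(s,[[.468,.334,.036],[.468,.334,0]]))
save(s,"s8",(190,160,310,250),6.6)
E
```

```text
t 41.1 tcp [0.4648 0.3557 0.1107] jaw -94.7 gap 0.0876 F [-0.4  0.4  0.4] q7 -2.62 q1 -0.36
[(437, -6, 74, 28, -11.5, np.int32(296)), (418, -74, 73, 29, -11.8, np.int32(301))]
[-0.001   0.1353  0.0013 -0.0008  0.0027  0.0008]
[[242.59272009 223.13711024]
 [243.25155895 232.46993075]]
```

View pics/s8.png

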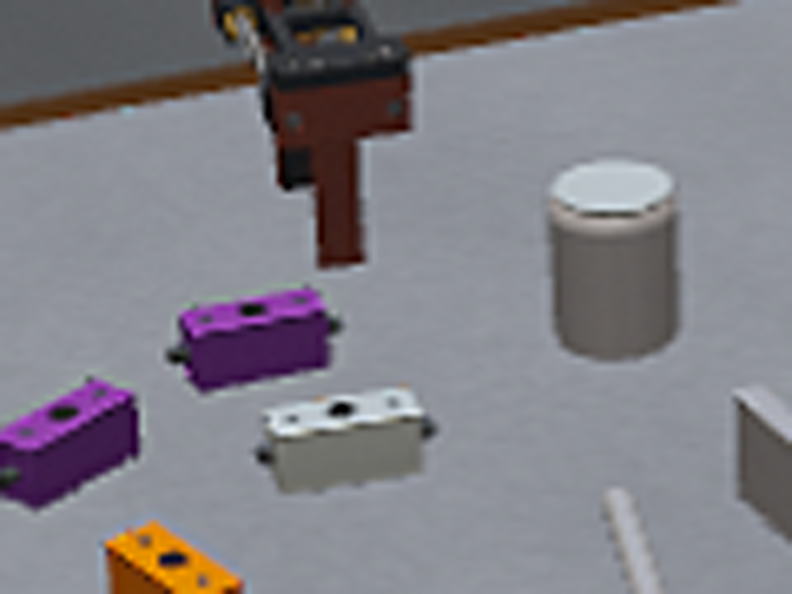

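```bash
python3 - <<'E'
from h import *
s=ctrl.capture("side"); print(onz(s,(241.8,221.8),.036), proj(s,[[.468,.349,.036]]))
print(onz(s,(265/6.6+190,410/6.6+160),.036),onz(s,(400/6.6+190,391/6.6+160),.036),onz(s,(275/6.6+190,438/6.6+160),.036),onz(s,(425/6.6+190,415/6.6+160),.036))
where()
E
python3 -m inch '[[0,0.05,0.001,0,0,0],[0,0.1,0.001,0,0,0],[0,0.11,0.001,0,0,0],[0,0.11,0.001,0,0,0]]'
```

```text
[0.46836499 0.34407658 0.036     ] [[241.26151428 221.18188932]]
[0.43153426 0.35791176 0.036     ] [0.50129725 0.34930809 0.036     ] [0.42780351 0.32738616 0.036     ] [0.50496029 0.31963155 0.036     ]
t 41.3 tcp [0.468  0.3493 0.1122] jaw -95.1 gap 0.0878 F [ 0.  -0.1  0.3] q7 -2.62 q1 -0.35
time: 41.7
ee_pos: [0.4675, 0.3476, 0.0017]
orientation: [0.032, -0.031, -0.706, 0.707]
force: [0.5, 0.1, 0.5]
finger_gap: 0.0876
```

```bash
python3 -m inch '[[0,0.015,0,0,0,0],[0,0.023,0,0,0,0],[0,0.023,0,0,0,0]]' | egrep 'ee|force'
for i in 1 2; do python3 -m inch '[[0,0,0,0,0,0],[0,0,0,0,0,0],[0,0,0,0,0,0],[0,0,0,0,0,0],[0,0,0,0,0,0]]' 1 45 | tail -2; done
python3 -m inch '[[0,-0.004,0,0,0,0],[0,-0.004,0,0,0,0],[0,-0.004,0,0,0,0]]'
python3 - <<'E'
from h import *
where(); print(cmd([.592,.187,-.0185],Rj(-85.1)))
E
```

```text
ee_pos: [0.4676, 0.3495, -0.0207]
force: [-0.2, 0.1, -0.0]
force: [0.9, -0.0, -0.1]
finger_gap: 0.0513
force: [-0.3, 0.3, 0.7]
finger_gap: 0.0299
time: 43.3
ee_pos: [0.4675, 0.3497, -0.0167]
orientation: [0.031, -0.031, -0.706, 0.706]
force: [-0.4, 0.2, -2.2]
finger_gap: 0.03
t 43.3 tcp [ 0.4675  0.3497 -0.0167] jaw -95.0 gap 0.03 F [-0.4  0.2 -2.2] q7 -2.71 q1 -0.41
[-1.382e-01  1.800e-03  1.512e-01 -0.000e+00 -1.728e-01 -1.000e-04]
```

```bash
python3 -m inch '[[-0.03,0,0.03,0,-0.04,0],[-0.06,0,0.065,0,-0.08,0],[-0.09,0,0.1,0,-0.13,0],[-0.115,0,0.135,0,-0.173,0],[-0.135,0,0.151,0,-0.173,0]]' >/dev/null
python3 -m inch '[[0,0,0,0,0,0],[0,0,0,0,0,0]]'
python3 - <<'E'
from h import *
where(); print(cmd([.594,.187,-.0168],Rj(-85.1)))
E
```

```text
time: 44.0
ee_pos: [0.5887, 0.1872, -0.017]
orientation: [0.03, -0.03, 0.707, -0.706]
force: [-0.6, 0.8, -1.4]
finger_gap: 0.03
t 44.0 tcp [ 0.5887  0.1872 -0.017 ] jaw -85.2 gap 0.03 F [-0.6  0.8 -1.4] q7 -2.22 q1 -0.05
[-0.0053 -0.0002  0.0006  0.0003 -0.0013  0.0005]
```

```bash
for i in 1 2 3 4; do python3 -m inch '[[-0.002,0,0,0,0,0],[-0.004,0,0,0,0,0],[-0.004,0,0,0,0,0]]' | egrep 'ee_pos|force'; done; for i in 1 2 3; do python3 -m inch '[[-0.001,0,0,0,0,0],[-0.002,0,0,0,0,0],[-0.002,0,0,0,0,0]]' | egrep 'ee_pos|force'; done
```

```text
ee_pos: [0.5925, 0.1892, -0.0166]
force: [0.1, 0.2, -1.6]
ee_pos: [0.5971, 0.1884, -0.0167]
force: [0.1, -0.2, -1.2]
ee_pos: [0.5996, 0.1884, -0.0171]
force: [-4.2, -0.4, 0.3]
ee_pos: [0.6029, 0.1887, -0.0171]
force: [-6.4, -0.3, 3.1]
ee_pos: [0.6047, 0.1889, -0.0171]
force: [-6.4, -1.3, 3.5]
ee_pos: [0.6067, 0.189, -0.0171]
force: [-8.1, -2.4, 2.9]
ee_pos: [0.6086, 0.1892, -0.0171]
force: [-7.7, -0.9, 2.9]
```

```bash
for i in 1 2 3 4 5; do python3 -m inch '[[-0.001,0,0,0,0,0],[-0.002,0,0,0,0,0],[-0.002,0,0,0,0,0]]' | egrep 'ee_pos|force'; done
```

```text
ee_pos: [0.6093, 0.1893, -0.0173]
force: [-12.0, -2.0, 5.1]
ee_pos: [0.6092, 0.1892, -0.0175]
force: [-17.8, -4.1, 9.7]
ee_pos: [0.6095, 0.1892, -0.0178]
force: [-22.4, -2.9, 11.8]
ee_pos: [0.6098, 0.1892, -0.0181]
force: [-28.0, -3.8, 14.9]
ee_pos: [0.6103, 0.1893, -0.0182]
force: [-31.4, -5.7, 17.7]
```

```bash
python3 -m inch '[[0.03,0,0,0,0,0],[0.055,-0.01,0,0,0,0],[0.055,-0.01,0,0,0,0]]' | tail -1
for i in 1 2 3 4; do python3 -m inch '[[0,0,0,0,-0.149,0],[0,0,0,0,-0.298,0],[0,0,0,0,-0.447,0],[0,0,0,0,-0.596,0],[0,0,0,0,-0.745,0]]' >/dev/null; done
python3 -m inch '[[0.01,0.005,0.003,0,-0.10,0],[0.022,0.01,0.006,0,-0.159,0],[0.022,0.01,0.006,0,-0.159,0]]'
python3 - <<'E'
from h import *
where(); print(cmd([.594,.188,-.017],Rj(94.9)))
E
```

```text
finger_gap: 0.03
time: 50.2
ee_pos: [0.5903, 0.1893, -0.0177]
orientation: [0.707, -0.706, -0.029, 0.029]
force: [-0.0, -0.6, -1.7]
finger_gap: 0.0295
t 50.2 tcp [ 0.5903  0.1893 -0.0177] jaw 94.6 gap 0.0295 F [-0.  -0.6 -1.7] q7 0.52 q1 0.32
[ 0.0036 -0.0007 -0.0016 -0.0006 -0.0046  0.0003]
```

```bash
for i in 1 2 3; do python3 -m inch '[[0.002,0,0,0,0,0],[0.004,0,0,0,0,0],[0.004,0,0,0,0,0]]' | egrep 'ee_pos|force'; done; for i in 1 2 3; do python3 -m inch '[[0.001,0,0,0,0,0],[0.002,0,0,0,0,0],[0.002,0,0,0,0,0]]' | egrep 'ee_pos|force'; done
```

```text
ee_pos: [0.5925, 0.1902, -0.0164]
force: [0.6, 0.2, -1.5]
ee_pos: [0.5966, 0.1905, -0.0166]
force: [0.3, -0.3, -1.0]
ee_pos: [0.6006, 0.1909, -0.0167]
force: [-0.1, -0.2, -2.2]
ee_pos: [0.6008, 0.191, -0.0169]
force: [-5.0, -1.4, 1.8]
ee_pos: [0.6022, 0.1911, -0.0169]
force: [-7.5, -2.0, 2.5]
ee_pos: [0.6041, 0.1912, -0.017]
force: [-6.5, -1.7, 2.2]
```

```bash
for i in 1 2 3 4 5 6; do python3 -m inch '[[0.001,0,0,0,0,0],[0.002,0,0,0,0,0],[0.002,0,0,0,0,0]]' | egrep 'ee_pos|force'; done
```

```text
ee_pos: [0.6061, 0.1914, -0.017]
force: [-7.4, -1.6, 3.3]
ee_pos: [0.608, 0.1916, -0.017]
force: [-8.1, -2.7, 2.6]
ee_pos: [0.6086, 0.1916, -0.0171]
force: [-12.4, -4.3, 5.3]
ee_pos: [0.6084, 0.1916, -0.0171]
force: [-19.8, -5.9, 10.3]
ee_pos: [0.609, 0.1915, -0.0175]
force: [-22.8, -6.3, 11.1]
ee_pos: [0.6098, 0.1915, -0.0179]
force: [-26.2, -6.0, 9.9]
```

```bash
python3 -m inch '[[-0.03,-0.02,0,0,0,0],[-0.06,-0.07,0,0,0,0],[-0.06,-0.12,0,0,0,0],[-0.06,-0.17,0,0,0,0],[-0.06,-0.19,0,0,0,0]]' |egrep 'ee|gap'
python3 -m inch '[[0,0,0,0,0,0],[0,0,0,0,0,0]]' >/dev/null
python3 - <<'E'
from h import *
where(); print(cmd([.5447,-.0655,.17],Rj(78.2)))
E
```

```text
ee_pos: [0.559, 0.1886, 0.1776]
finger_gap: 0.0297
t 54.5 tcp [0.5586 0.1871 0.1731] jaw 94.7 gap 0.03 F [-1.   0.  -2.5] q7 0.63 q1 0.43
[-0.0348  0.0033 -0.2505  0.0006  0.2888  0.001 ]
```

```bash
python3 -m inch '[[-0.007,0,-0.049,0,0.06,0],[-0.014,0,-0.098,0,0.12,0],[-0.021,0,-0.147,0,0.18,0],[-0.028,0,-0.196,0,0.24,0],[-0.034,0,-0.245,0,0.289,0]]' >/dev/null
python3 -m inch '[[0,0,0,0,0,0],[0,0,0,0,0,0]]' >/dev/null
python3 - <<'E'
from h import *
where(); t,s=carrier(); print(blocks(t)); print(cmd([.5447,-.0655,.17],Rj(78.2)))
E
```

```text
t 55.2 tcp [ 0.5439 -0.0613  0.1714] jaw 78.0 gap 0.0297 F [-0.5  0.9 -2.2] q7 0.77 q1 0.93
{'bar_midt': array([ 0.4799, -0.0562]), 'bar_mids': array([ 0.4764, -0.0617]), 'tray_floort': array([ 0.478, -0.047]), 'tray_floors': array([ 0.4741, -0.0551]), 'carriert': array([ 0.4975, -0.0576]), 'carriers': array([ 0.4767, -0.0544])} bar [(484, -47, 138, 10, 78.6, np.int32(256)), (442, -10, 46, 27, -11.3, np.int32(209)), (434, -73, 30, 27, -11.4, np.int32(147))]
[(437, -6, 74, 28, -11.5, np.int32(296)), (418, -74, 73, 29, -11.8, np.int32(301))]
[ 0.0012  0.0032 -0.0069  0.      0.0022  0.    ]
```

```bash
python3 -m inch '[[0.001,0.04,-0.005,0,0,0],[0.001,0.09,-0.005,0,0,0],[0.001,0.14,-0.005,0,0,0],[0.001,0.165,-0.005,0,0,0],[0.001,0.17,-0.005,0,0,0]]' |egrep 'ee|force'
python3 -m inch '[[0,0.003,0,0,0,0],[0,0.006,0,0,0,0],[0,0.012,0,0,0,0],[0,0.015,0,0,0,0]]'|egrep 'ee|force'
for i in 1 2; do python3 -m inch '[[0,0.001,0,0,0,0],[0,0.001,0,0,0,0]]'|egrep 'ee|force';done
```

```text
ee_pos: [0.5428, -0.0643, 0.0003]
force: [-0.8, 0.3, -1.3]
ee_pos: [0.5454, -0.065, -0.0112]
force: [0.4, 0.1, -1.0]
ee_pos: [0.5449, -0.0648, -0.0126]
force: [0.2, -0.4, -1.4]
ee_pos: [0.5449, -0.0647, -0.0137]
force: [0.3, 1.4, -0.8]
```

```bash
python3 -m inch '[[0,0.002,0,0,0,0],[0,0.002,0,0,0,0]]'|egrep 'ee|force'; for i in 1 2; do python3 -m inch '[[0,0.001,0,0,0,0],[0,0.001,0,0,0,0]]'|egrep 'ee|force';done
```

```text
ee_pos: [0.5447, -0.0647, -0.016]
force: [0.0, -0.4, -1.3]
ee_pos: [0.5447, -0.0647, -0.0169]
force: [-0.1, -0.1, -0.9]
ee_pos: [0.5449, -0.0646, -0.0173]
force: [-1.5, 0.3, 4.7]
```

```bash
python3 -m inch '[[0,0,0,0,0,0],[0,0,0,0,0,0],[0,0,0,0,0,0]]' 0.57 |tail -2
python3 -m inch '[[0,-0.02,0,0,0,0],[0,-0.06,0,0,0,0],[0,-0.11,0,0,0,0],[0,-0.16,0,0,0,0],[0,-0.2,0,0,0,0]]' | egrep 'ee|force'
python3 -m inch '[[0,-0.02,0,0,0.149,0],[0,-0.02,0,0,0.298,0],[0,-0.02,0,0,0.447,0],[0,-0.02,0,0,0.596,0],[0,-0.02,0,0,0.745,0]]' 0 30 >/dev/null
python3 -m inch '[[0,0,0,0,0.149,0],[0,0,0,0,0.298,0],[0,0,0,0,0.447,0],[0,0,0,0,0.596,0],[0,0,0,0,0.745,0]]' >/dev/null
python3 - <<'E'
from h import *
where(); t,s=carrier(); print(blocks(t)); print(cmd([.484,-.053,.20],Rj(-11.8)))
save(t,"t2",(280,220,400,340),4.5)
E
```

```text
force: [-0.4, 0.1, 0.9]
finger_gap: 0.0377
ee_pos: [0.5451, -0.0642, 0.185]
force: [0.7, -0.4, -0.7]
t 59.3 tcp [ 0.5447 -0.0645  0.2022] jaw -7.5 gap 0.0879 F [ 0.1 -0.6 -0.4] q7 -0.47 q1 0.79
{'bar_midt': array([ 0.479 , -0.0515]), 'bar_mids': array([ 0.4721, -0.0729]), 'tray_floort': array([ 0.4852, -0.053 ]), 'tray_floors': array([ 0.477 , -0.0477]), 'carriert': array([ 0.4861, -0.0487]), 'carriers': array([ 0.4771, -0.0487])} bar [(442, -10, 46, 27, -11.3, np.int32(209)), (434, -73, 30, 27, -11.4, np.int32(147))]
[(436, -6, 73, 28, -11.5, np.int32(294)), (418, -74, 73, 29, -11.8, np.int32(301))]
[-0.0041  0.0021 -0.0618  0.0002  0.083  -0.0003]
```

View pics/t2.png

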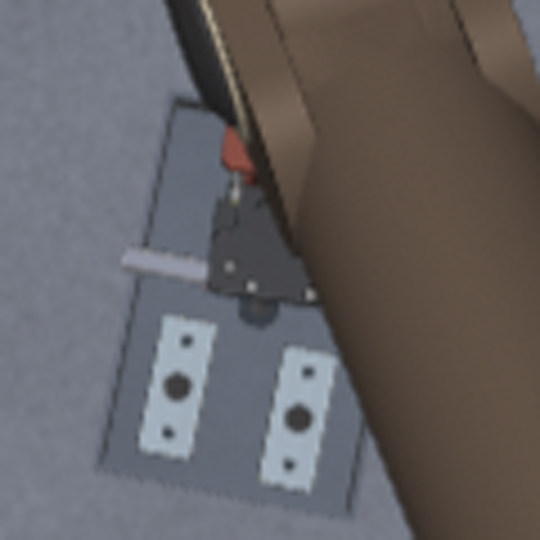

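```bash
python3 -m inch '[[-0.004,0,-0.03,0,0.04,0],[-0.004,0,-0.063,0,0.077,0],[-0.004,0,-0.063,0,0.077,0]]' >/dev/null
python3 - <<'E'
from h import *
where(); print(cmd([.483,-.053,.108],Rj(-11.8)))
E
```

```text
t 60.0 tcp [ 0.4796 -0.0523  0.2019] jaw -11.5 gap 0.0878 F [-0.4 -0.2 -0. ] q7 -0.5 q1 0.89
[-0.0002  0.0939  0.0037  0.002   0.0056  0.0023]
```

```bash
python3 -m inch '[[0,0.04,0.002,0,0,0],[0,0.08,0.002,0,0,0],[0,0.094,0.002,0,0,0],[0,0.094,0.002,0,0,0],[0,0.094,0.002,0,0,0]]' |egrep 'ee|force'
for i in 1 2 3; do python3 -m inch '[[0,0,0,0,0,0],[0,0,0,0,0,0],[0,0,0,0,0,0],[0,0,0,0,0,0],[0,0,0,0,0,0]]' 1 60 | tail -2; done
python3 - <<'E'
from h import *
where()
E
```

```text
ee_pos: [0.4858, -0.0528, 0.1093]
force: [-0.0, 0.2, 0.8]
force: [0.2, -0.2, -0.4]
finger_gap: 0.0517
force: [-5.1, 1.0, 7.3]
finger_gap: 0.0119
force: [-6.6, 1.5, 4.5]
finger_gap: 0.0107
t 62.0 tcp [ 0.4831 -0.053   0.108 ] jaw -11.6 gap 0.0107 F [-6.6  1.5  4.5] q7 -0.62 q1 0.79
```

```bash
python3 - <<'E'
from h import *
where(); s=ctrl.capture("side"); save(s,"s9",(240,200,350,320),5); print(s["frame"].shape, [( (x-240)*5,(y-200)*5) for x,y in proj(s,[[.483,-.053,.15],[.483,-.053,.108],[.483,-.053,.135]])])
E
```

```text
t 62.0 tcp [ 0.4831 -0.053   0.108 ] jaw -11.6 gap 0.0107 F [-6.6  1.5  4.5] q7 -0.62 q1 0.79
(480, 640, 3) [(np.float64(238.0251626394724), np.float64(238.4875490990244)), (np.float64(239.96370810306047), np.float64(303.2398661710701)), (np.float64(238.72117150704327), np.float64(261.80700436658896))]
```

View pics/s9.png

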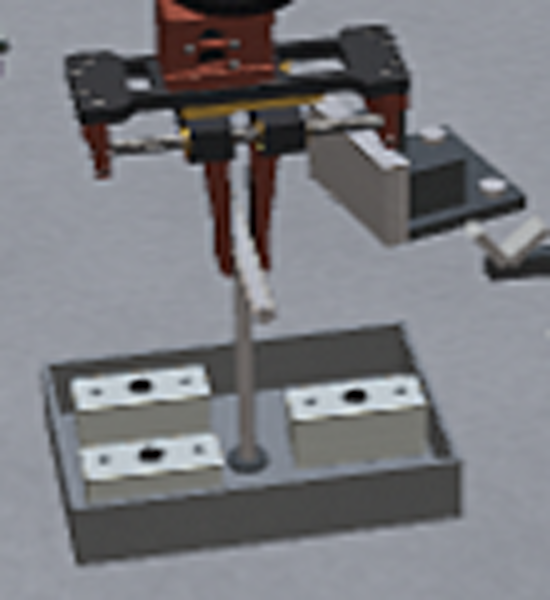

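```bash
python3 -m inch '[[0,-0.001,0,0,0,0],[0,-0.003,0,0,0,0],[0,-0.006,0,0,0,0],[0,-0.01,0,0,0,0],[0,-0.01,0,0,0,0]]'
python3 -m inch '[[0,-0.005,0,0,0,0],[0,-0.01,0,0,0,0],[0,-0.01,0,0,0,0]]'
python3 - <<'E'
from h import *
where();t,s=carrier(); print(ctrl.get_state()["moment"])
E
```

```text
time: 62.55
ee_pos: [0.4851, -0.0533, 0.1187]
orientation: [-0.447, 0.447, -0.548, 0.548]
force: [0.2, -0.0, -7.8]
finger_gap: 0.0107
time: 62.85
ee_pos: [0.4853, -0.0532, 0.1291]
orientation: [-0.447, 0.447, -0.548, 0.548]
force: [0.9, 0.9, -8.3]
finger_gap: 0.0103
t 62.9 tcp [ 0.4853 -0.0532  0.1291] jaw -11.6 gap 0.0103 F [ 0.9  0.9 -8.3] q7 -0.6 q1 0.81
{'tray_floors': array([ 0.4939, -0.017 ]), 'carriers': array([ 0.4989, -0.0229])} bar [(446, -8, 52, 23, -11.5, np.int32(159))]
[-0.05204816 -0.08974479  0.01645463]
```

```bash
python3 -m inch '[[0,-0.025,0,0,0,0],[0,-0.05,0,0,0,0],[0,-0.075,0,0,0,0],[0,-0.1,0,0,0,0],[0,-0.121,0,0,0,0]]' 1 60
python3 - <<'E'
from h import *
where(); print(cmd([.43,-.31,.25],Rj(-.6)))
s=ctrl.capture("side");t=ctrl.capture("top")
print(tri(t,(435.5,251.7),s,(342,252.4)))
for k in "ts":
  p={"t":t,"s":s}[k]; print([(np.round(d["centre"],1),round(d["score"],2),onz(p,d["centre"],.252).round(3)) for d in ctrl.landmark_of(p,"saddle")])
save(s,"f",(320,230,440,320),1)
import cv2
a=cv2.resize(s["frame"][235:290,320:420],None,fx=7,fy=7,interpolation=cv2.INTER_CUBIC);cv2.imwrite("pics/f1.png",a[:,:,::-1])
E
```

```text
time: 63.75
ee_pos: [0.4848, -0.053, 0.2505]
orientation: [-0.447, 0.447, -0.548, 0.548]
force: [0.7, -0.4, -8.1]
finger_gap: 0.0106
t 63.8 tcp [ 0.4848 -0.053   0.2505] jaw -11.6 gap 0.0106 F [ 0.7 -0.4 -8.1] q7 -0.45 q1 0.93
[ 2.627e-01  5.000e-04 -2.200e-03 -5.000e-04 -1.911e-01  2.000e-04]
(array([ 0.54395954, -0.26281803,  0.23740737]), np.float64(0.002659533222914772))
[]
[(array([347.9, 258.4]), 0.68, array([ 0.536, -0.314,  0.252]))]
```

View pics/f1.png

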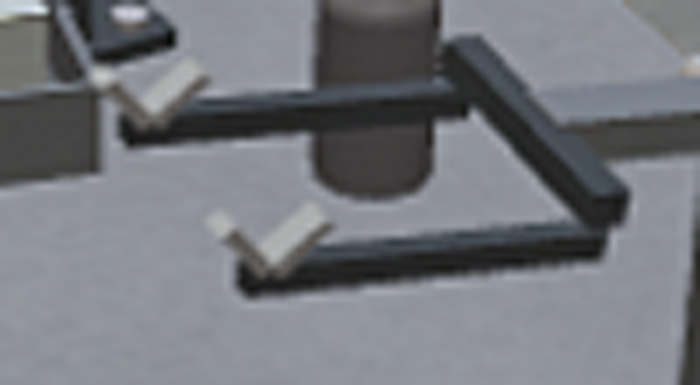

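```bash
python3 -m inch '[[0.026,0,0,0,-0.04,0],[0.052,0,0,0,-0.08,0],[0.078,0,0,0,-0.12,0],[0.104,0,0,0,-0.16,0],[0.13,0,0,0,-0.191,0]]' >/dev/null
python3 - <<'E'
from h import *
where(); print(cmd([.43,-.31,.25],Rj(-.6)))
s=ctrl.capture("side")
for z in (.237,.243,.25): print(z,onz(s,(341.1,251.9),z).round(4),onz(s,(357.9,273.3),z).round(4))
E
```

```text
t 64.5 tcp [ 0.4574 -0.1815  0.2475] jaw -0.5 gap 0.0102 F [ 0.4  0.9 -8.2] q7 -0.01 q1 1.19
[ 0.1288 -0.0026 -0.0262  0.0022  0.0013 -0.001 ]
0.237 [ 0.5447 -0.2593  0.237 ] [ 0.5393 -0.3597  0.237 ]
0.243 [ 0.5403 -0.2681  0.243 ] [ 0.535  -0.3677  0.243 ]
0.25 [ 0.5353 -0.2783  0.25  ] [ 0.53  -0.377  0.25 ]
```

```bash
python3 -m inch '[[0.026,-0.001,-0.005,0,0.005,0],[0.052,-0.002,-0.01,0,0.01,0],[0.078,-0.003,-0.015,0,0.016,0],[0.104,-0.003,-0.02,0,0.016,0],[0.128,-0.003,-0.026,0,0.016,0]]' >/dev/null
python3 -m inch '[[0,0,0,0,0,0],[0,0,0,0,0,0]]' >/dev/null
python3 - <<'E'
from h import *
where(); print(cmd([.541,-.31,.25],Rj(-1.5)))
s=ctrl.capture("side");t=ctrl.capture("top")
for n,p in(("t",t),("s",s)): print(n,[(np.round(d["centre"],1),round(d["score"],2),onz(p,d["centre"],.292).round(3)) for d in ctrl.landmark_of(p,"bar_mid")])
print(blocks(t,(380,200,540,340),.298,125))
E
```

```text
t 65.2 tcp [ 0.4302 -0.3084  0.2503] jaw -1.6 gap 0.011 F [ 1.2  2.6 -7.4] q7 0.19 q1 1.35
[-1.600e-03  1.000e-04  1.108e-01  2.100e-03 -2.600e-03 -2.500e-03]
t [(array([460.9, 301.6]), 0.78, array([ 0.432, -0.299,  0.292]))]
s [(array([304.8, 252.8]), 0.73, array([ 0.428, -0.311,  0.292]))]
[(580, -388, 86, 29, 11.3, np.int32(298)), (485, -287, 68, 35, -2.3, np.int32(395)), (433, -270, 70, 11, -86.6, np.int32(147)), (384, -246, 57, 26, -2.1, np.int32(363))]
```

```bash
python3 -m inch '[[0,0,0.015,0,0,0],[0,0,0.03,0,0,0],[0,0,0.045,0,0,0],[0,0,0.06,0,0,0],[0,0,0.075,0,0,0]]' |egrep 'ee|force'
python3 -m inch '[[0,0,0.012,0,0,0],[-0.001,0,0.024,0,0,0],[-0.001,0,0.036,0,0,0],[-0.001,0,0.036,0,0,0]]' |egrep 'ee|force|gap'
python3 - <<'E'
from h import *
where(); print(cmd([.541,-.31,.25],Rj(-1.5)))
s=ctrl.capture("side")
print([(np.round(d["centre"],1),round(d["score"],2),onz(s,d["centre"],.292).round(3)) for d in ctrl.landmark_of(s,"bar_mid")])
save(s,"g1",(290,200,420,300),6)
E
```

```text
ee_pos: [0.507, -0.3097, 0.252]
force: [0.5, -0.4, -9.0]
ee_pos: [0.5441, -0.3096, 0.2521]
force: [1.9, 1.8, -8.5]
finger_gap: 0.0107
t 66.3 tcp [ 0.5441 -0.3096  0.2521] jaw -1.5 gap 0.0107 F [ 1.9  1.8 -8.5] q7 0.05 q1 1.08
[ 0.0005  0.0021 -0.003  -0.0015  0.0005 -0.0009]
[(array([350.1, 241.2]), 0.89, array([ 0.545, -0.305,  0.292]))]
```

```bash
python3 -m inch '[[0,0.007,-0.001,0,0,0],[0,0.014,-0.002,0,0,0],[0,0.021,-0.002,0,0,0],[0,0.026,-0.002,0,0,0],[0,0.026,-0.002,0,0,0]]' |egrep 'ee|force'
for i in 1 2 3 4 5; do python3 -m inch '[[0,0.002,0,0,0,0],[0,0.004,0,0,0,0],[0,0.004,0,0,0,0]]' |egrep 'ee|force'; done
```

```text
ee_pos: [0.5395, -0.3104, 0.2251]
force: [-0.9, -0.0, -7.8]
ee_pos: [0.5403, -0.3102, 0.2221]
force: [-0.0, -0.8, -8.8]
ee_pos: [0.5401, -0.3102, 0.2179]
force: [-1.6, 0.6, -7.2]
ee_pos: [0.5403, -0.3102, 0.214]
force: [0.0, -0.1, -8.2]
ee_pos: [0.5406, -0.3102, 0.2103]
force: [1.8, -1.0, -6.0]
ee_pos: [0.5403, -0.3102, 0.206]
force: [2.0, -0.7, -5.0]
```

```bash
for i in 1 2 3 4; do python3 -m inch '[[0,0.002,0.0005,0,0,0],[0,0.004,0.001,0,0,0],[0,0.004,0.001,0,0,0]]' |egrep 'ee|force'; done
```

```text
ee_pos: [0.5409, -0.3102, 0.2018]
force: [-1.3, 0.9, -4.4]
ee_pos: [0.5409, -0.3102, 0.1974]
force: [-6.3, 1.7, -3.1]
ee_pos: [0.5407, -0.3102, 0.1931]
force: [-8.8, 2.4, -2.8]
ee_pos: [0.5406, -0.3102, 0.1887]
force: [-11.0, 2.4, -2.5]
```

```bash
python3 -m inch '[[0,0,-0.002,0,0,0],[0,0,-0.004,0,0,0],[0,0,-0.004,0,0,0]]' |egrep 'ee|force'
for i in 1 2; do python3 -m inch '[[0,0.002,0,0,0,0],[0,0.004,0,0,0,0],[0,0.004,0,0,0,0]]' |egrep 'ee|force'; done
```

```text
ee_pos: [0.5406, -0.3103, 0.1906]
force: [-1.1, 2.2, -3.7]
ee_pos: [0.5406, -0.3102, 0.186]
force: [-0.5, 1.1, -3.3]
ee_pos: [0.5405, -0.3103, 0.1821]
force: [-0.5, 0.5, -2.9]
```

```bash
for i in 1 2 3 4; do python3 -m inch '[[0,0.002,0,0,0,0],[0,0.004,0,0,0,0],[0,0.004,0,0,0,0]]' |egrep 'ee|force'; done
```

```text
ee_pos: [0.5405, -0.3103, 0.1781]
force: [0.3, 1.6, -2.2]
ee_pos: [0.5406, -0.3103, 0.1742]
force: [1.8, 0.9, -1.6]
ee_pos: [0.5406, -0.3103, 0.1701]
force: [2.4, 0.9, -1.2]
ee_pos: [0.5407, -0.3104, 0.1662]
force: [4.5, -0.4, -0.3]
```

```bash
python3 -m inch '[[0,0,0.001,0,0,0],[0,0,0.0015,0,0,0],[0,0,0.0015,0,0,0]]' |egrep 'ee|force'
for i in 1 2 3 4; do python3 -m inch '[[0,0,0,0,0,0]]' |egrep 'force'; done
```

```text
ee_pos: [0.5408, -0.3103, 0.1658]
force: [-1.7, 0.0, -0.2]
force: [-2.8, 0.0, 0.4]
force: [-3.5, 0.9, -0.9]
force: [-4.3, 0.2, -1.8]
force: [-4.9, 0.4, -2.1]
```

```bash
python3 -m inch '[[0,0.002,-0.001,0,0,0],[0,0.003,-0.001,0,0,0],[0,0.003,-0.001,0,0,0],[0,0.003,-0.001,0,0,0],[0,0.003,-0.001,0,0,0]]' |egrep 'ee|force'
for i in 1 2 3 4; do python3 -m inch '[[0,0,0,0,0,0],[0,0,0,0,0,0]]' |egrep 'ee|force'; done
```

```text
ee_pos: [0.5411, -0.3104, 0.1634]
force: [-0.8, -1.0, -0.4]
ee_pos: [0.5411, -0.3104, 0.1634]
force: [-0.6, 0.4, -0.5]
ee_pos: [0.5411, -0.3104, 0.1634]
force: [-0.3, -0.3, 0.5]
ee_pos: [0.5411, -0.3103, 0.1634]
force: [1.3, -1.7, 0.9]
ee_pos: [0.541, -0.3103, 0.1633]
force: [1.3, -0.8, -0.2]
```

```bash
python3 -m inch '[[0,0,0,0,0,0],[0,0,0,0,0,0],[0,0,0,0,0,0],[0,0,0,0,0,0],[0,0,0,0,0,0]]' 1 10|egrep 'force|gap'
python3 -m inch '[[0,0,0,0,0,0],[0,0,0,0,0,0],[0,0,0,0,0,0],[0,0,0,0,0,0],[0,0,0,0,0,0]]' 1 3|egrep 'ee|force|gap'
python3 - <<'E'
from h import *
where(); s=ctrl.capture("side"); save(s,"g2",(280,200,440,320),5)
print([(np.round(d["centre"],1),round(d["score"],2),onz(s,d["centre"],.205).round(3)) for d in ctrl.landmark_of(s,"bar_mid")],[(np.round(d["centre"],1),round(d["score"],2),onz(s,d["centre"],.205).round(3)) for d in ctrl.landmark_of(s,"saddle")])
E
```

```text
force: [2.6, -1.2, -0.2]
finger_gap: 0.0113
ee_pos: [0.5409, -0.3101, 0.1633]
force: [2.6, -0.2, -0.3]
finger_gap: 0.0117
t 74.7 tcp [ 0.5409 -0.3101  0.1633] jaw -1.5 gap 0.0117 F [ 2.6 -0.2 -0.3] q7 -0.0 q1 1.07
[(array([349.8, 273.4]), 0.97, array([ 0.544, -0.31 ,  0.205]))] [(array([373.2, 309.5]), 0.65, array([ 0.528, -0.459,  0.205])), (array([347.5, 272.5]), 0.64, array([ 0.541, -0.304,  0.205]))]
```

View pics/g2.png

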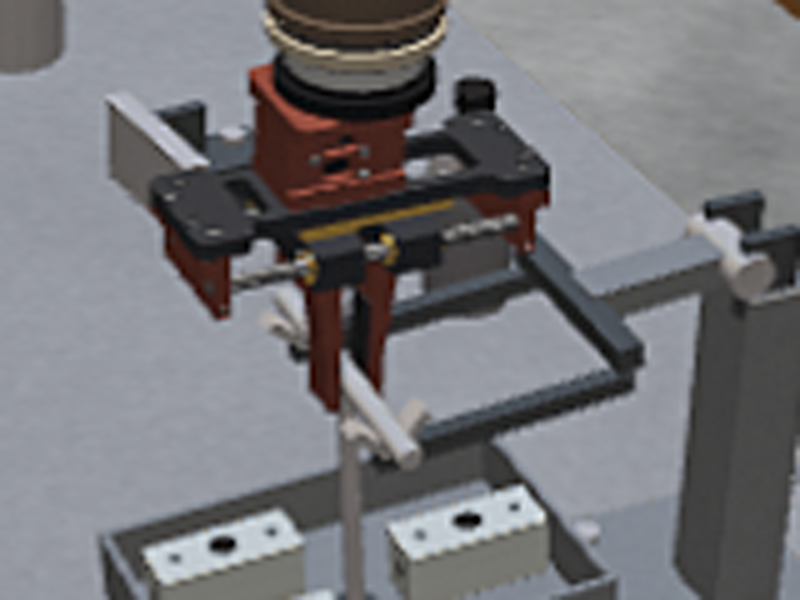

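```bash
for i in 1 2; do python3 -m inch '[[0,0,0,0,0,0],[0,0,0,0,0,0],[0,0,0,0,0,0],[0,0,0,0,0,0],[0,0,0,0,0,0]]' 0.6 |egrep 'force|gap'; done
python3 -m inch '[[0,-0.01,0,0,0,0],[0,-0.02,0,0,0,0],[0,-0.03,0,0,0,0],[0,-0.04,0,0,0,0],[0,-0.05,0,0,0,0]]' |egrep 'ee|force'
python3 -m inch '[[0,-0.03,0,0,0,0],[0,-0.06,0,0,0,0],[0,-0.09,0,0,0,0],[0,-0.12,0,0,0,0],[0,-0.15,0,0,0,0]]' |egrep 'ee|force'
python3 - <<'E'
from h import *
for i in range(2):
  where(); s=ctrl.capture("side"); t=ctrl.capture("top")
  for n,p in(("t",t),("s",s)): print(n,[(np.round(d["centre"],1),round(d["score"],2),onz(p,d["centre"],.205).round(3)) for d in ctrl.landmark_of(p,"bar_mid")])
  a=[ctrl.landmark_of(p,"bar_mid") for p in (t,s)]
  if all(a): print(tri(t,a[0][0]["centre"],s,a[1][0]["centre"]))
print(blocks(t,(380,200,540,340),.08,150))
save(s,"end")
E
```

```text
force: [0.2, -0.6, -0.8]
finger_gap: 0.035
force: [-0.4, 0.0, -0.7]
finger_gap: 0.0351
ee_pos: [0.5409, -0.3103, 0.2145]
force: [-0.9, 0.3, 0.7]
ee_pos: [0.5406, -0.3101, 0.3653]
force: [0.3, -0.1, 0.6]
t 76.8 tcp [ 0.5406 -0.3101  0.3653] jaw -1.5 gap 0.035 F [ 0.3 -0.1  0.6] q7 0.11 q1 1.07
t [(array([452.8, 255.6]), 0.71, array([ 0.539, -0.307,  0.205]))]
s [(array([351.9, 274.5]), 0.96, array([ 0.547, -0.316,  0.205]))]
(array([ 0.54408349, -0.31012753,  0.20091161]), np.float64(0.010500407240543755))
t 77.2 tcp [ 0.5403 -0.3103  0.3624] jaw -1.5 gap 0.0353 F [-0.4 -0.4  0.1] q7 0.11 q1 1.07
t [(array([453.8, 252.1]), 0.72, array([ 0.546, -0.31 ,  0.205]))]
s [(array([349.2, 277. ]), 0.62, array([ 0.536, -0.323,  0.205])), (array([401.9, 381.2]), 0.23, array([ 0.471, -0.68 ,  0.205]))]
(array([ 0.54522081, -0.31093787,  0.19593133]), np.float64(0.00526925521134166))
[(617, -317, 75, 29, -4.7, np.int32(295)), (497, -274, 74, 28, -5.3, np.int32(309)), (491, -343, 74, 27, -2.6, np.int32(288))]
```

```bash
for i in 1 2 3 4; do python3 -m inch '[[0,0,0,0,0,0],[0,0,0,0,0,0],[0,0,0,0,0,0],[0,0,0,0,0,0],[0,0,0,0,0,0]]' >/dev/null; done
python3 - <<'E'
from h import *
s1=ctrl.capture("side")["frame"].astype(int)
for i in range(5): t=ctrl.capture("top")
s2=ctrl.capture("side")["frame"].astype(int); d=np.abs(s2-s1).max(2); print("moving px",(d>40).sum())
print(blocks(t,(380,200,540,340),.08,150)); where()
print(ctrl.close_job())
E
```

```text
moving px 0
[(617, -317, 75, 29, -4.7, np.int32(294)), (497, -274, 74, 28, -4.9, np.int32(311)), (491, -343, 74, 27, -2.6, np.int32(288))]
t 79.8 tcp [ 0.5408 -0.3103  0.3633] jaw -1.5 gap 0.0352 F [ 0.3 -0.1  0.1] q7 0.11 q1 1.07
the job is handed in; nothing more can be done
None
```

All three silver blocks are pressed at both ends, laid in the carrier, and the carrier is hanging in the fork with the robot clear of it. I handed the job in at about 80 s.

- **Dowels:** I pushed each end against the bench stop, turning the block half a turn between ends. Each dowel slid at about 7–8 N. The force then climbed to 24–31 N with almost no further travel, which I read as home. I did not measure the dowel joints themselves. The top view of the tray showed no stubs on the first two blocks, but block 3's ends were checked by force only.
- **Hanging:** I lowered the bar into both notches and kept hold until the arm had sunk about 48 mm (roughly 0.23 rad) and the vertical force on the tool was near zero. After letting go I waited about 2 s. Two side pictures then showed no movement, the bar sat at roughly (0.544, -0.310, 0.20), and all three blocks were still in the tray.
- **First grasp failed:** The real fingertips sit about 27 mm higher than the reported tool position, so the first grasp closed over the top of block 1. The closed fingers then pressed on it with about 19 N without visibly moving it. I corrected for the offset from then on.
- **Smaller disagreements:** The bar grip read 10.3–11 mm on a 12 mm bar, but it held the full 8.3 N load. The tray probably hangs a few degrees off level, because two blocks are on one side of the post and one on the other.
- **Not checked:** The bottle, can and spanner were never approached, but I did not re-measure them at the end.

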